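# Wedge a board in the wooden vise with the wedge that fits

## Task

Stand the loose pine board on edge in the wedge vise, at the middle of its jaws and flat against the straight one. Then try the wedges from the tray in the gap that is left, straight face to the board, until you find the one whose shoulder comes flush with the tops of the jaws, and leave that one seated there with the board upright and held against the straight jaw. The two wedges that do not fit must finish standing in their tray, and nothing else on the bench may be disturbed.

Things in the scene. Friction and masses are not known exactly. Their poses are not given: they have to be found in the camera images.
- vise_ref (a point): fixed wooden vise. Point: on the straight jaw's face, mid-length, level with all jaw tops, 82 mm above the bench, 70 mm above the vise floor. x along the jaws (120 mm), y into the straight jaw (30 mm thick). At -y a tapered jaw leans 1 in 4, 17.5 mm nearer at the floor. A 15 mm high rib at y -25 to -29 mm keeps the board's foot. Board in, the gap at the jaw tops is 28, 32 or 36 mm: not told which
- board_mid (a point): the loose pine board, 120 mm long (x), 22 mm thick (y), 115 mm high (z), about 150 g, standing on its long edge on the bench. The point is its centre, 57.5 mm above its lower edge. It goes in with x along the jaws. Two spare tapered jaws are fixed on the vise's base beyond the one in use; they play no part.
- tray_ref (a point): the fixed plywood tray of the wedges, 130 mm (x) by 250 mm (y) outside, rim 16 mm above the bench, 6 mm walls. The point is the centre of its floor, 6 mm above the bench. The three wedges start about 75 mm apart along y.
- wedge_a_grip (a point): one of three like beech wedges, upright in the tray, x along the tray's x within 7 deg: body 60 mm long (x), 40 mm high; on it a grip block 30 mm (x) by 16 mm (y), 45 mm high. Point: centre of the grip block, 62.5 mm above the underside, 22.5 mm above the shoulder (top of the wedge body). Over the shoulder the three are 28, 32 and 36 mm thick (y); which is which is not told. About 60 g
- wedge_b_grip (a point): the second wedge, as wedge_a but for its thickness, same point and axes. The +y face of each wedge is straight and upright, 17 mm from the point (it goes to the board); the -y face is tapered 1 in 4, so the wedge is 10 mm thinner at its foot
- wedge_c_grip (a point): the third wedge, as wedge_a but for its thickness, same point and axes. In a gap too narrow a wedge stops with its shoulder some 16 or 32 mm above the jaw tops, in one too wide it sinks some 16 mm or more below; the right one comes within a few mm of flush. Hard pressing only drives it a few mm deeper
- glue: white glue bottle, 52 mm across, 150 mm high, origin at its underside; bystander
- hammer: hammer lying on the bench along its x, origin at its middle, underside; bystander
- brush: brush lying on the bench along its x, origin at its middle, underside; bystander
- tape: yellow tape measure, 65 x 35 x 60 mm, origin at its underside; bystander
- offcut: pine offcut, 70 x 45 x 30 mm, origin at its underside; bystander
- tin: steel tin with pencils, 76 mm across, 100 mm high (pencils to 170 mm), origin at its underside; bystander
- square: try square, dark wooden stock 120 mm along x, steel blade 150 mm to +y, origin at the stock's underside; bystander

How it is judged (in metres and radians):
On the way, in this order (a step that is already met when the one before it is completed fails the run):
1. the board stands on its edge on the vise's floor, within 5 mm of the straight jaw (y of board_mid in the frame of vise_ref between -0.016 and -0.006 m and x of board_mid in the frame of vise_ref between -0.03 and 0.03 m and z of board_mid in the frame of vise_ref between -0.0175 and -0.0075 m and angle between board_mid's own z axis and vertical below 0.08 rad), for 0.2 s.
2. a wedge is in the gap beside the board, its shoulder flush with the jaw tops (7 mm) (((z of wedge_a_grip in the frame of vise_ref between 0.0155 and 0.0295 m and y of wedge_a_grip in the frame of vise_ref between -0.045 and -0.034 m and x of wedge_a_grip in the frame of vise_ref between -0.035 and 0.035 m and angle between wedge_a_grip's own z axis and vertical below 0.1 rad) or (z of wedge_b_grip in the frame of vise_ref between 0.0155 and 0.0295 m and y of wedge_b_grip in the frame of vise_ref between -0.045 and -0.034 m and x of wedge_b_grip in the frame of vise_ref between -0.035 and 0.035 m and angle between wedge_b_grip's own z axis and vertical below 0.1 rad) or (z of wedge_c_grip in the frame of vise_ref between 0.0155 and 0.0295 m and y of wedge_c_grip in the frame of vise_ref between -0.045 and -0.034 m and x of wedge_c_grip in the frame of vise_ref between -0.035 and 0.035 m and angle between wedge_c_grip's own z axis and vertical below 0.1 rad))), for 0.8 s.
At the end, for the whole second after the job is handed in: board upright on the vise floor, within 3 mm of the straight jaw and 30 mm of the jaws' middle; one wedge upright beside it, straight face to the board, within 35 mm of the middle, shoulder within 7 mm of the jaw tops; the other two wedges standing in the tray (y of board_mid in the frame of vise_ref between -0.014 and -0.008 m and x of board_mid in the frame of vise_ref between -0.03 and 0.03 m and z of board_mid in the frame of vise_ref between -0.0175 and -0.0075 m and angle between board_mid's own z axis and vertical below 0.08 rad and (((z of wedge_a_grip in the frame of vise_ref between 0.0155 and 0.0295 m and y of wedge_a_grip in the frame of vise_ref between -0.045 and -0.034 m and x of wedge_a_grip in the frame of vise_ref between -0.035 and 0.035 m and angle between wedge_a_grip's own z axis and vertical below 0.1 rad) and (z of wedge_b_grip in the frame of tray_ref between 0.045 and 0.08 m and y of wedge_b_grip in the frame of tray_ref between -0.125 and 0.125 m and x of wedge_b_grip in the frame of tray_ref between -0.065 and 0.065 m and angle between wedge_b_grip's own z axis and vertical below 0.3 rad) and (z of wedge_c_grip in the frame of tray_ref between 0.045 and 0.08 m and y of wedge_c_grip in the frame of tray_ref between -0.125 and 0.125 m and x of wedge_c_grip in the frame of tray_ref between -0.065 and 0.065 m and angle between wedge_c_grip's own z axis and vertical below 0.3 rad)) or ((z of wedge_b_grip in the frame of vise_ref between 0.0155 and 0.0295 m and y of wedge_b_grip in the frame of vise_ref between -0.045 and -0.034 m and x of wedge_b_grip in the frame of vise_ref between -0.035 and 0.035 m and angle between wedge_b_grip's own z axis and vertical below 0.1 rad) and (z of wedge_a_grip in the frame of tray_ref between 0.045 and 0.08 m and y of wedge_a_grip in the frame of tray_ref between -0.125 and 0.125 m and x of wedge_a_grip in the frame of tray_ref between -0.065 and 0.065 m and angle between wedge_a_grip's own z axis and vertical below 0.3 rad) and (z of wedge_c_grip in the frame of tray_ref between 0.045 and 0.08 m and y of wedge_c_grip in the frame of tray_ref between -0.125 and 0.125 m and x of wedge_c_grip in the frame of tray_ref between -0.065 and 0.065 m and angle between wedge_c_grip's own z axis and vertical below 0.3 rad)) or ((z of wedge_c_grip in the frame of vise_ref between 0.0155 and 0.0295 m and y of wedge_c_grip in the frame of vise_ref between -0.045 and -0.034 m and x of wedge_c_grip in the frame of vise_ref between -0.035 and 0.035 m and angle between wedge_c_grip's own z axis and vertical below 0.1 rad) and (z of wedge_a_grip in the frame of tray_ref between 0.045 and 0.08 m and y of wedge_a_grip in the frame of tray_ref between -0.125 and 0.125 m and x of wedge_a_grip in the frame of tray_ref between -0.065 and 0.065 m and angle between wedge_a_grip's own z axis and vertical below 0.3 rad) and (z of wedge_b_grip in the frame of tray_ref between 0.045 and 0.08 m and y of wedge_b_grip in the frame of tray_ref between -0.125 and 0.125 m and x of wedge_b_grip in the frame of tray_ref between -0.065 and 0.065 m and angle between wedge_b_grip's own z axis and vertical below 0.3 rad)))); the robot touches nothing.
It fails at once if a bystander (glue bottle, hammer, brush, tape measure, offcut, pencil tin, try square) is moved by more than 20 mm (distance of any of glue, hammer, brush, tape, offcut, tin, square from where it was at the start of the episode above 0.02 m).
It also fails if it takes over 72 s, if anything falls off the work surface, if the arm or the gripper's body presses on something with over 40 N, if the wrist force passes 120 N, or if a joint passes its speed limit or range.

## Robot

A 6-joint arm with a two-finger parallel gripper is mounted at the origin on the work surface. World frame = base frame: x ahead of the robot, y to its left, z up, the work surface at z = 0. Lengths are in mm, angles in rad, forces in N, time in s.
With the tool pointing down it reaches from about 300 to 875 mm from the base axis. Payload 4.2 kg.
Tool frame: the origin (TCP) lies on the centre line of the jaws, within the pads' length; the fingertips stand 17 mm ahead of it and the grasp point (between the pads) lies 2 mm behind it; z points along the fingers, x is the direction in which the jaws open and shut, and the axes are right-handed (so a half turn about z gives the same grasp; the last joint's range is limited). The gripper opens to 85 mm and grips with 20 to 120 N. Pads are 22 mm wide; open, the fingers measure 114 mm over their backs; the gripper's body (76 mm by 85 mm) begins 54 mm behind the grasp point. The pads swing forward as they close: fully open they stand 13 mm farther back than shut.
Start: joints at [1.24, 0.32, 1.565, -0, 1.257, -0.02], TCP at [175.848, 547.464, 248.338] pointing down, gripper open.
Joint ranges: [-3.11, 3.11], [-0.84, 2.01], [0.21, 2.61], [-1.34, 4.49], [0.05, 2.63], [-2.56, 2.56]. Speed limits (rad/s): [2.57, 2.57, 3.14, 3.14, 3.14, 3.14].

## Interface

Orientations are given as a unit quaternion [x, y, z, w].
In Python, from workcell import * gives the robot as it stands. The module is installed in compiled form; this text tells all that it offers.
- The arm moves only by the tool carry_out, never from a script. Its argument "rows" is a list of rows, each an object of numbers: "tx", "ty", "tz": the shift along the tool's x, y, z in cm; "roll": the turn about the tool's z in rad. In form: [{"tx": .., "ty": .., "tz": .., "roll": ..}, ...]. A call has 1 to 20 rows; each row shifts and turns the commanded pose from where the row before left it, along the tool's axes as they then stand; what a row does not reach is not made up. A row lasts 1/12 s, in which the tool goes at most 41.7 mm and 7.16 degrees, less where a joint would pass 70% of its speed; a pose out of reach is approached as far as the arm can. A call is refused whole if a number of a shift passes 4.17 or a number of a turn 0.125, either way. A call with a gripper value outside its range is refused whole. "jaw" is the opening, from -1 (shut) to 1 (fully open), so that 0 is half open, set as the call begins (left out, the last holds). The fingers move at their own pace and stop on an object; "squeeze" is the grip in N (left out, the last holds). Time passes only in rows, so rows that do not move let the fingers close. It gives the time, the measured TCP pose, the force and the opening at its end, in the units of the state.
- observe(): the state, without advancing time (a new reading comes with each control period).
- read_camera(name): name is "scene" or "top"; returns the picture (384x512x3 uint8, blue, green, red); there is no depth.
- get_calibration(name): a dict with "fx", "fy", "cx", "cy" (pixels), "position" and "rotation" of the camera in the world. Camera axes: x right, y down, z forward; pixel columns grow to the right and rows downward; lengths in mm; the calibration is good to about 2 mm. A picture is of the moment at which its call begins. get_calibration takes no time and is no camera call.
- close_job(): hands the job in, once; it reports no verdict.
Trained networks look in the newest picture that a camera, given by its name, has taken for a name from the list of things; names that differ only in an ending like _2 or _b are one class to them, and where a whole thing is asked for, a point or a joint stands for the part that bears it (a point fixed in the world has none). Each returns a list of dicts, best first, with "conf" (0 to 1); they miss things now and then, are a little off and sometimes report something else, mostly with a low value. They report only what shows in the picture. A call takes as long as a camera call.
- find_in(camera, name): "centre" ([x, y, z] in mm, in world coordinates, good to about 4 mm: the middle of the surface that is visible of it).
- masks_of(camera, name): "pixels" (384x512 bool, what is visible of it).
The state is a dict: "clock": time; "q": joint angles; "qvel": joint speeds; "joint_torque": joint torques, N m; "ee_pos": TCP position; "ee_rot": TCP orientation; "force": force on the tool from outside, world axes, zero at the start; "moment": the same for the moment, N m; "finger_gap": opening from 0.0 (shut) to 1.0 (fully open).
Only numpy, scipy, OpenCV 4.12 (cv2) and the standard library are available. Lean on these libraries where they do the work, as an engineer would, in place of code of your own. Each camera call takes 0.05 s, during which the arm holds its last target.

## Working session

There is one attempt and no reset: what is moved stays moved. The work goes in short steps, Python scripts to look and compute and a tool call to move; the robot and the scene stay as the last step left them, time stands still between calls to the robot, and variables do not carry over. Pictures are saved under pics/ and viewed, and the job is handed in when it is done.

Besides the shell and the picture viewer there is one more tool, called after "Emit:" as name([rows], argument=value, ...), one row to a line, values as JSON. carry_out: Moves the arm, as the interface text tells. Its arguments: {"type":"object","properties":{"rows":{"type":"array","items":{"type":"object","properties":{"tx":{"type":"number"},"ty":{"type":"number"},"tz":{"type":"number"},"roll":{"type":"number"}}}},"jaw":{"type":"number"},"squeeze":{"type":"number"}},"required":["rows"]}

```bash
mkdir -p pics; python3 - <<'E'
from workcell import *
import cv2
s=observe(); print(s)
for n in ("scene","top"):
    im=read_camera(n); cv2.imwrite(f"pics/{n}0.png",im); c=get_calibration(n); print(n,c)
E
```

```text
{'clock': 0.0, 'q': array([ 1.24000791e+00,  3.20307458e-01,  1.56570546e+00, -2.17441830e-05,
        1.25738148e+00, -2.00178686e-02]), 'qvel': array([ 3.54328568e-03, -4.92097271e-04, -1.61811329e-03, -6.32511408e-04,
        7.80286171e-05, -3.01557161e-04]), 'joint_torque': array([-1.41673154e-03, -4.15521920e+01, -2.34153074e+01, -1.41863111e-04,
        8.04244046e-03, -1.35297648e-05]), 'ee_pos': array([175.6983894 , 547.02299307, 247.4630303 ]), 'ee_rot': array([ 8.08017607e-01,  5.89157649e-01, -7.32475433e-04,  5.24549920e-04]), 'force': array([-0.26057808,  0.0867691 ,  0.37830941]), 'moment': array([ 0.01875221,  0.02323863, -0.01271797]), 'finger_gap': 1.003730979951857}
scene {'fx': 375.6956666629341, 'fy': 375.6956666629341, 'cx': 257.1894495265805, 'cy': 193.1113768602013, 'position': array([1647.02155298, -417.77841309,  789.18181368]), 'rotation': array([ 0.726558  ,  0.49041759, -0.26615185, -0.40095792])}
top {'fx': 408.1417032093982, 'fy': 408.1417032093982, 'cx': 252.29678997104023, 'cy': 192.0649415170328, 'position': array([ 488.81061854,   30.8927694 , 1185.42020395]), 'rotation': array([ 0.71125135, -0.7003147 ,  0.0429423 , -0.04285784])}
```

View pics/scene0.png

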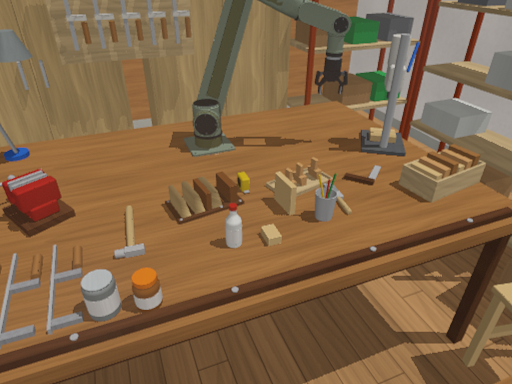

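View pics/top0.png

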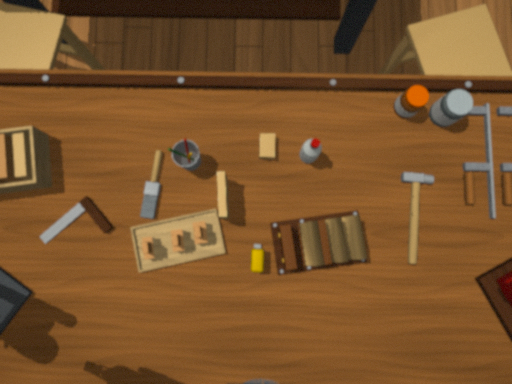

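```bash
cat > h.py <<'E'
import numpy as np, cv2
from workcell import *
from scipy.spatial.transform import Rotation as R
def cam(n):
    c=get_calibration(n); return c, R.from_quat(c["rotation"]).as_matrix(), np.array(c["position"])
def proj(n,P):
    c,Rm,t=cam(n); p=(np.atleast_2d(P)-t)@Rm
    return np.c_[c["fx"]*p[:,0]/p[:,2]+c["cx"], c["fy"]*p[:,1]/p[:,2]+c["cy"]]
def atz(n,px,z):
    c,Rm,t=cam(n); px=np.atleast_2d(px).astype(float)
    d=np.c_[(px[:,0]-c["cx"])/c["fx"],(px[:,1]-c["cy"])/c["fy"],np.ones(len(px))]@Rm.T
    return t+d*((z-t[2])/d[:,2])[:,None]
def tri(pts):
    A=np.zeros((3,3));b=np.zeros(3)
    for n,px in pts:
        c,Rm,t=cam(n); d=Rm@np.array([(px[0]-c["cx"])/c["fx"],(px[1]-c["cy"])/c["fy"],1]); d/=np.linalg.norm(d)
        M=np.eye(3)-np.outer(d,d);A+=M;b+=M@t
    return np.linalg.solve(A,b)
E
python3 - <<'E'
from h import *
for n in ("scene","top"):
    for k in ("board_mid","wedge_a_grip","vise_ref","tray_ref"):
        try: print(n,k,[(np.round(d["centre"]),round(d["conf"],2)) for d in find_in(n,k)])
        except Exception as e: print(n,k,e)
print(observe()["clock"])
E
```

```text
scene board_mid [(array([638., 105.,  69.]), 0.75), (array([486., 314.,  45.]), 0.5)]
scene wedge_a_grip [(array([507., 231.,  44.]), 0.67), (array([745., 208.,  75.]), 0.45)]
scene vise_ref [(array([ 532., -143.,   22.]), 0.63)]
scene tray_ref [(array([514., 281.,   6.]), 0.92)]
top board_mid [(array([610., 113., 111.]), 0.58)]
top wedge_a_grip [(array([495., 234.,  44.]), 0.47)]
top vise_ref []
top tray_ref [(array([493., 247.,   3.]), 0.73), (array([626., 320.,  19.]), 0.73)]
0.5
```

```bash
python3 - <<'E'
import cv2
t=cv2.imread("pics/top0.png"); s=cv2.imread("pics/scene0.png")
cv2.imwrite("pics/t_vise.png",cv2.resize(t[200:285,205:375],None,fx=4.6,fy=4.6,interpolation=cv2.INTER_CUBIC))
cv2.imwrite("pics/t_tray.png",cv2.resize(t[160:280,120:270],None,fx=5,fy=5,interpolation=cv2.INTER_CUBIC))
cv2.imwrite("pics/s_vise.png",cv2.resize(s[155:225,155:295],None,fx=5.5,fy=5.5,interpolation=cv2.INTER_CUBIC))
cv2.imwrite("pics/s_tray.png",cv2.resize(s[140:230,230:370],None,fx=5.5,fy=5.5,interpolation=cv2.INTER_CUBIC))
E
```

```text
(no output)
```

View pics/t_vise.png

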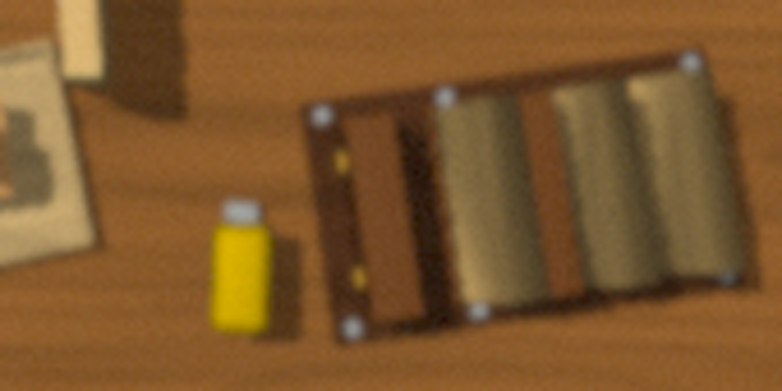

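View pics/t_tray.png

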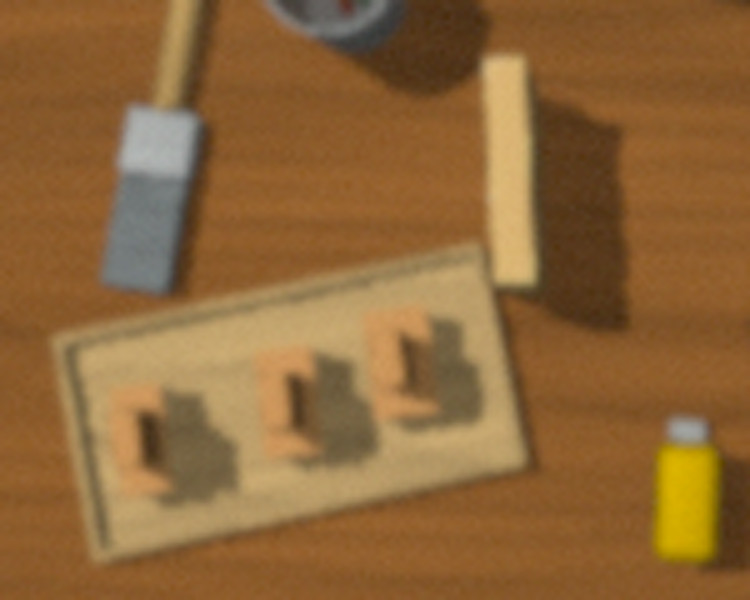

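View pics/s_vise.png

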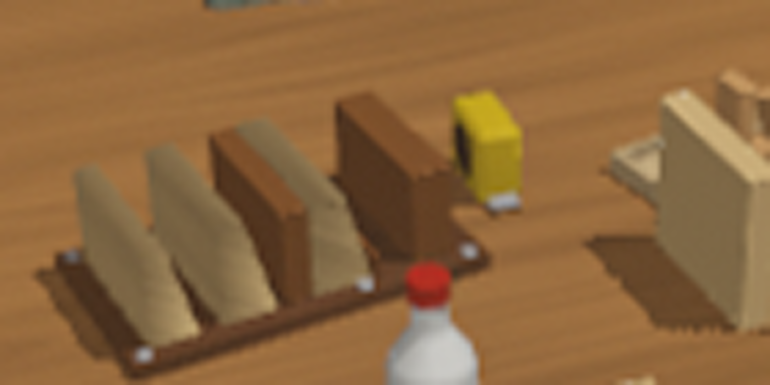

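View pics/s_tray.png

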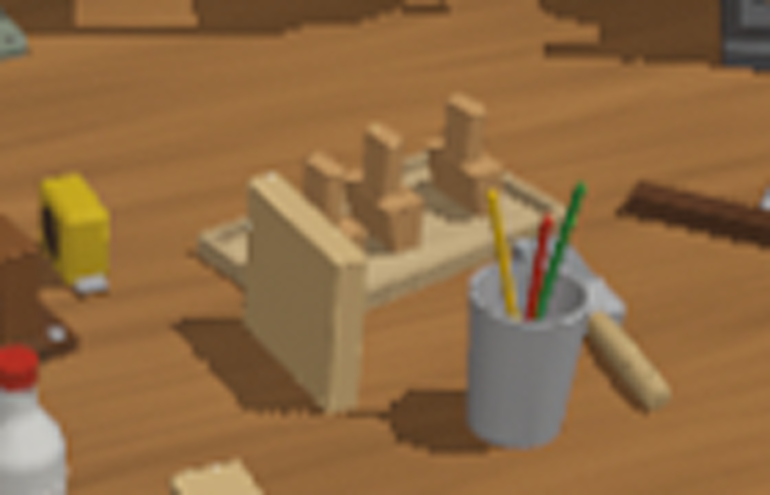

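```bash
python3 - <<'E'
from h import *
f=4.6
def T(pts,z): return np.round(atz("top",[(205+(u+.5)/f-.5,200+(v+.5)/f-.5) for u,v in pts],z),1)[:,:2]
print("base bolts z12",T([(320,115),(352,327),(445,97),(479,311),(690,62),(728,275)],12).tolist())
print("B1 top z82 tl,tr,br,bl",T([(347,115),(395,113),(424,318),(372,322)],82).tolist())
print("B2 top z82",T([(520,97),(550,93),(582,292),(550,296)],82).tolist())
print("T1 edges as z82",T([(437,105),(467,303),(515,97),(548,300)],82).tolist())
print("T1 edges as z12",T([(437,105),(467,303),(515,97),(548,300)],12).tolist())
print("T2,T3 z82",T([(556,92),(595,290),(625,85),(662,283),(705,75),(740,275)],82).tolist())
g=5.5
def S(pts,z): return np.round(atz("scene",[(155+(u+.5)/g-.5,155+(v+.5)/g-.5) for u,v in pts],z),1)[:,:2]
print("scene B1 top z82: fl, fr?,nr, nl",S([(336,100),(372,92),(460,172),(413,190)],82).tolist())
print("scene B2",S([(210,135),(238,127),(306,205),(283,217)],82).tolist())
print("T1 top",S([(240,127),(265,120),(345,205),(318,190)],82).tolist())
print("T2 top",S([(148,150),(172,145),(240,220)],82).tolist())
print("T3 top",S([(76,172),(98,167),(160,240)],82).tolist())
E
```

```text
base bolts z12 [[538.9, -32.3], [409.1, -53.2], [551.3, -110.3], [420.0, -131.3], [575.6, -263.6], [444.3, -285.1]]
B1 top z82 tl,tr,br,bl [[536.2, -44.4], [537.8, -72.5], [419.6, -89.8], [416.9, -59.7]]
B2 top z82 [[548.3, -145.9], [550.9, -163.5], [435.9, -181.4], [433.3, -162.8]]
T1 edges as z82 [[542.8, -97.2], [428.6, -114.7], [548.2, -143.0], [431.0, -161.7]]
T1 edges as z12 [[546.3, -105.3], [424.7, -123.9], [552.0, -154.0], [427.3, -173.9]]
T2,T3 z82 [[551.6, -167.1], [437.1, -189.0], [556.3, -207.6], [441.7, -227.9], [562.9, -254.7], [447.0, -273.2]]
scene B1 top z82: fl, fr?,nr, nl [[426.7, -87.1], [425.0, -60.4], [549.0, -39.4], [558.9, -75.3]]
scene B2 [[441.8, -180.2], [438.2, -159.9], [551.0, -144.7], [559.4, -162.3]]
T1 top [[438.7, -158.7], [435.7, -140.4], [560.2, -121.6], [536.3, -132.4]]
T2 top [[446.0, -223.4], [445.4, -207.1], [552.8, -188.5]]
T3 top [[456.6, -273.4], [455.6, -258.8], [557.0, -240.6]]
```

```bash
python3 - <<'E'
from h import *
import pickle
out={}
for n in ("scene","top"):
    for k in ("board_mid","wedge_a_grip"):
        L=masks_of(n,k); out[n,k]=L
        for d in L:
            v,u=np.nonzero(d["pixels"]); print(n,k,round(d["conf"],2),len(u),u.min(),u.max(),v.min(),v.max())
pickle.dump(out,open("masks0.pkl","wb"))
for n in ("scene","top"):
    im=cv2.imread(f"pics/{n}0.png")
    for (m,k),L in out.items():
        if m==n:
            for i,d in enumerate(L):
                cs,_=cv2.findContours(d["pixels"].astype(np.uint8),0,1); 
                im[cv2.dilate(d["pixels"].astype(np.uint8),np.ones((3,3)))-d["pixels"]>0]=[(255,0,0),(0,255,0),(0,0,255),(255,255,0),(255,0,255)][i%5]
    c=im[140:230,230:370] if n=="scene" else im[160:280,120:270]
    cv2.imwrite(f"pics/m_{n}.png",cv2.resize(c,None,fx=5,fy=5,interpolation=cv2.INTER_NEAREST))
E
```

```text
scene board_mid 0.94 658 275 296 172 213
scene wedge_a_grip 0.72 214 293 306 163 185
top board_mid 0.7 493 217 228 172 219
top board_mid 0.61 220 142 153 237 258
top wedge_a_grip 0.61 246 171 183 230 251
```

```bash
python3 - <<'E'
import cv2
t=cv2.imread("pics/top0.png"); s=cv2.imread("pics/scene0.png")
cv2.imwrite("pics/t_w.png",cv2.resize(t[215:265,135:215],None,fx=9.5,fy=9.5,interpolation=cv2.INTER_CUBIC))
cv2.imwrite("pics/s_w.png",cv2.resize(s[150:195,265:330],None,fx=12,fy=12,interpolation=cv2.INTER_CUBIC))
E
```

```text
(no output)
```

View pics/t_w.png

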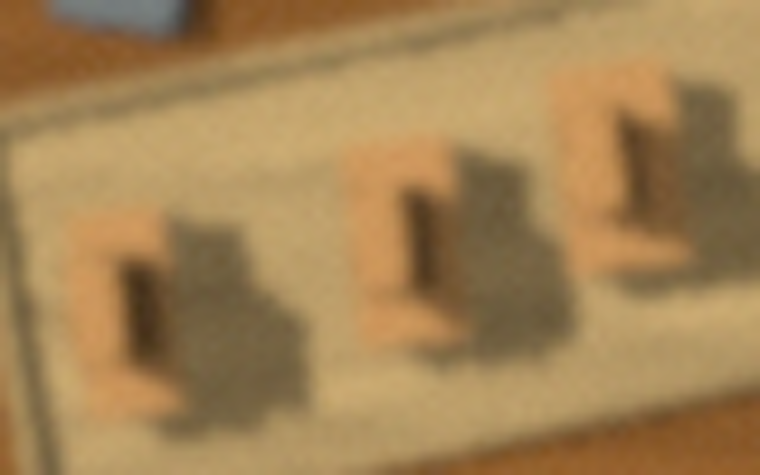

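View pics/s_w.png

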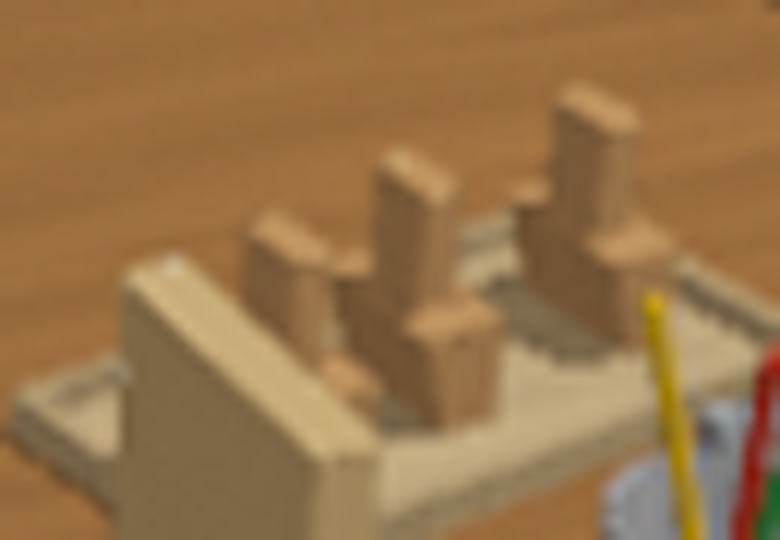

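```bash
cat > fit.py <<'E'
from h import *
from scipy.optimize import minimize
SS=4
def rast(n,parts,off,shape):
    m=np.zeros((shape[0]*SS,shape[1]*SS),np.uint8)
    for P in parts:
        p=(proj(n,P)-np.array(off)+.5)*SS-.5
        h=cv2.convexHull(np.round(p*16).astype(np.int32).reshape(-1,1,2))
        cv2.fillConvexPoly(m,h,1,shift=4)
    return cv2.resize(m.astype(np.float32),(shape[1],shape[0]),interpolation=cv2.INTER_AREA)
def box(x0,x1,y0,y1,z0,z1): return np.array([[x,y,z] for x in(x0,x1) for y in(y0,y1) for z in(z0,z1)],float)
def place(P,x,y,yaw,z=0):
    c,s=np.cos(yaw),np.sin(yaw); return P@np.array([[c,s,0],[-s,c,0],[0,0,1]])+[x,y,z]
def wedge(t): 
    b=np.array([[x,y,z] for x in(-30,30) for y,z in((17,0),(17,40),(17-t,40),(27-t,0))],float)
    return [b,box(-15,15,-8,8,40,85)]
E
python3 - <<'E'
from fit import *
t=cv2.imread("pics/top0.png"); 
lab=cv2.cvtColor(t,cv2.COLOR_BGR2LAB).astype(int)
for p in [(146,240),(158,262),(165,250),(160,243),(152,247)]: print(p,t[p[1],p[0]])
x0,y0,x1,y1=136,215,216,265
c=t[y0:y1,x0:x1].astype(float)
r=(c[...,2]-c[...,0])/(c.sum(2)); rg=(c[...,2]-c[...,1])/c.sum(2)
cv2.imwrite("pics/rg.png",cv2.resize(np.clip(rg*1000,0,255).astype(np.uint8),None,fx=9,fy=9,interpolation=cv2.INTER_NEAREST))
E
```

```text
(146, 240) [ 89 146 200]
(158, 262) [101 149 177]
(165, 250) [ 70 101 119]
(160, 243) [ 69 103 122]
(152, 247) [ 49  80 107]
```

View pics/rg.png

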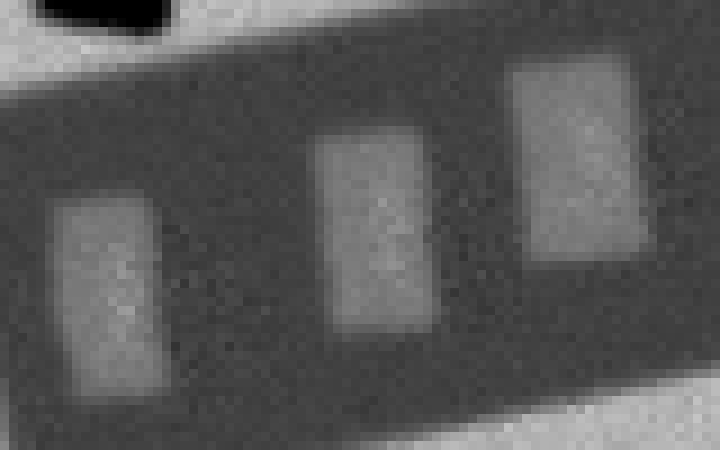

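```bash
cat > fw.py <<'E'
from fit import *
def matte(im,box_):
    x0,y0,x1,y1=box_
    c=im[y0:y1,x0:x1].astype(float)+1
    return (c[...,2]-c[...,1])/c.sum(2)
def fitw(im,win,x,y,yaw,ts=(28,32,36),zf=6,n="top",lo=None,hi=None):
    m=matte(im,win); 
    lo=np.percentile(m,20) if lo is None else lo
    res=[]
    for t in list(ts)+[None]:
        def f(p):
            tt=t or p[3]
            a=rast(n,[place(P,p[0],p[1],p[2],zf) for P in wedge(tt)],win[:2],m.shape)
            A=np.c_[a.ravel(),np.ones(a.size)]; k,r,_,_=np.linalg.lstsq(A,m.ravel(),rcond=None)
            return r[0]*1e3 if len(r) else 1e9
        p0=[x,y,yaw]+([] if t else [32.]); sim=np.array([p0]+[np.array(p0)+d for d in np.diag([6,6,.08]+([] if t else [4]))])
        o=minimize(f,p0,method="Nelder-Mead",options=dict(initial_simplex=sim,xatol=.02,fatol=1e-4,maxiter=400))
        res.append((t,np.round(o.x,3).tolist(),round(o.fun,3)))
    return res
E
python3 - <<'E'
from fw import *
t=cv2.imread("pics/top0.png"); 
for nm,win in (("L",(138,232,163,264)),("M",(166,224,192,256)),("R",(187,216,212,250))):
    ctr=atz("top",[((win[0]+win[2])/2,(win[1]+win[3])/2)],46)[0]
    print(nm,np.round(ctr))
    for r in fitw(t,win,ctr[0],ctr[1],.15): print(r)
E
```

```text
L [468. 311.  46.]
(28, [469.405, 314.956, 0.16], np.float64(39.429))
(32, [468.85, 317.116, 0.138], np.float64(63.743))
(36, [468.697, 319.22, 0.12], np.float64(114.14))
(None, [469.317, 314.853, 0.163, 27.295], np.float64(38.449))
M [491. 233.  46.]
(28, [490.473, 234.582, 0.127], np.float64(57.241))
(32, [490.407, 236.739, 0.141], np.float64(38.595))
(36, [489.809, 238.805, 0.128], np.float64(57.588))
(None, [490.363, 236.945, 0.143, 32.334], np.float64(38.458))
R [511. 177.  46.]
(28, [513.943, 172.459, 0.147], np.float64(104.308))
(32, [513.325, 174.886, 0.149], np.float64(54.23))
(36, [513.169, 177.2, 0.144], np.float64(37.312))
(None, [512.982, 176.497, 0.121, 35.411], np.float64(38.192))
```

```bash
cat > ov.py <<'E'
from fit import *
def lines(vx,vy,yaw,gap):
    L=[]
    def add(a,col): L.append((place(np.array(a,float),vx,vy,yaw,82),col))
    # straight jaw box
    for x in(-60,60):
        add([(x,0,0),(x,30,0),(x,30,-70),(x,0,-70),(x,0,0)],(0,255,0))
        g=-22-gap
        add([(x,g,0),(x,g+17.5,-70)],(255,0,255))
    for y,z in((0,0),(30,0),(30,-70),(0,-70)): add([(-60,y,z),(60,y,z)],(0,255,0))
    add([(-60,g,0),(60,g,0)],(255,0,255)); add([(-60,g+17.5,-70),(60,g+17.5,-70)],(255,0,255))
    return L
def draw(n,im,win,f,L):
    x0,y0,x1,y1=win
    o=cv2.resize(im[y0:y1,x0:x1],None,fx=f,fy=f,interpolation=cv2.INTER_CUBIC)
    for P,c in L:
        p=(proj(n,P)-[x0,y0]+.5)*f-.5
        cv2.polylines(o,[np.round(p*8).astype(np.int32).reshape(-1,1,2)],False,c,1,cv2.LINE_AA,3)
    return o
E
python3 - <<'E'
from ov import *
L=lines(481,-80.5,.16,32)
for n,w in(("top",(265,205,345,280)),("scene",(190,160,260,220))):
    cv2.imwrite(f"pics/ov_{n}.png",draw(n,cv2.imread(f"pics/{n}0.png"),w,7.5 if n=="top" else 9.5,L))
E
```

```text
(no output)
```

View pics/ov_top.png

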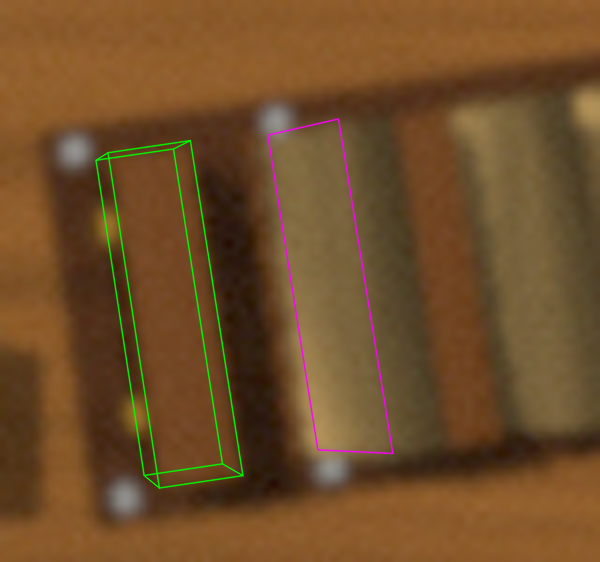

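View pics/ov_scene.png

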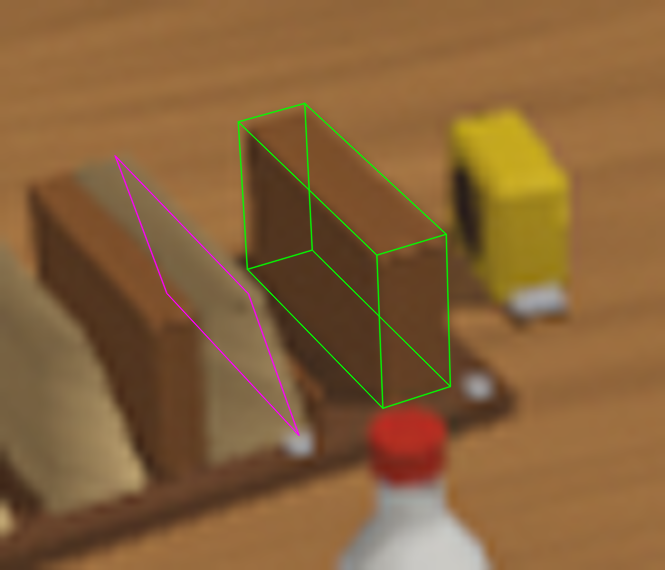

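```bash
python3 - <<'E'
from ov import *
from scipy.ndimage import map_coordinates
from scipy.optimize import differential_evolution
G={}
for n in("top","scene"):
    im=cv2.imread(f"pics/{n}0.png").astype(np.float32); im=cv2.GaussianBlur(im,(0,0),.8)
    G[n]=(cv2.Scharr(im,-1,1,0)/32,cv2.Scharr(im,-1,0,1)/32)
def samp(n,A,B):
    p=proj(n,np.linspace(A,B,40)); d=p[-1]-p[0]; nrm=np.array([-d[1],d[0]])/np.hypot(*d)
    gx=np.stack([map_coordinates(G[n][0][...,k],[p[:,1],p[:,0]],order=1) for k in range(3)]); gy=np.stack([map_coordinates(G[n][1][...,k],[p[:,1],p[:,0]],order=1) for k in range(3)])
    g=gx*nrm[0]+gy*nrm[1]; return np.linalg.norm(g.mean(1))
E={"top":[((-60,0,0),(60,0,0)),((-60,30,0),(60,30,0)),((-60,0,0),(-60,30,0)),((60,0,0),(60,30,0))],
 "scene":[((-60,0,0),(60,0,0)),((-60,30,0),(60,30,0)),((-60,0,0),(-60,30,0)),((60,0,0),(60,30,0)),((60,0,0),(60,0,-60)),((60,30,0),(60,30,-70)),((-60,0,0),(-60,0,-30))]}
def sc(p,ns): return -sum(samp(n,*place(np.array(e,float),p[0],p[1],p[2],82))*np.linalg.norm(np.subtract(*e))**.5 for n in ns for e in E[n])
for ns in(["top"],["scene"],["top","scene"]):
    o=differential_evolution(sc,[(465,500),(-95,-65),(.10,.22)],args=(ns,),seed=1,popsize=20,maxiter=60,tol=1e-6)
    print(ns,np.round(o.x,3),round(o.fun,2))
P=o.x
# slope: T1 top edge & near-end slanted edge vs gap
for n in("top","scene"):
    r=[]
    for g in np.arange(22,44,1.):
        y=-22-g
        r.append((g,round(samp(n,*place(np.array([(-55,y,0),(55,y,0)],float),*P,82)),2),round(samp(n,*place(np.array([(60,y,0),(60,y+17.5,-70)],float),*P,82)),2),round(samp(n,*place(np.array([(-55,y+17.5,-70),(55,y+17.5,-70)],float),*P,82)),2)))
    print(n);print(*r,sep="\n")
E
```

```text
Traceback (most recent call last):
  File "h.py", line 7, in proj
    c,Rm,t=cam(n); p=(np.atleast_2d(P)-t)@Rm
           ~~~^^^
  File "h.py", line 5, in cam
    c=get_calibration(n); return c, R.from_quat(c["rotation"]).as_matrix(), np.array(c["position"])
ValueError: time passes only in moves, steps and waits
```

```bash
python3 - <<'E'
import re
s=open("h.py").read()
s=s.replace("def cam(n):\n    c=get_calibration(n); return","import functools\n@functools.lru_cache\ndef cam(n):\n    c=CAL[n]; return")
s=s.replace("from scipy","""CAL={'scene':{'fx': 375.6956666629341, 'fy': 375.6956666629341, 'cx': 257.1894495265805, 'cy': 193.1113768602013, 'position': [1647.02155298, -417.77841309,  789.18181368], 'rotation': [ 0.726558  ,  0.49041759, -0.26615185, -0.40095792]},
'top':{'fx': 408.1417032093982, 'fy': 408.1417032093982, 'cx': 252.29678997104023, 'cy': 192.0649415170328, 'position': [ 488.81061854,   30.8927694 , 1185.42020395], 'rotation': [ 0.71125135, -0.7003147 ,  0.0429423 , -0.04285784]}}
from scipy""",1)
open("h.py","w").write(s)
E
cat > ed.py <<'E'
from ov import *
from scipy.ndimage import map_coordinates
from scipy.optimize import differential_evolution
G={}
def load(n,f):
    im=cv2.imread(f).astype(np.float32); im=cv2.GaussianBlur(im,(0,0),.8)
    G[n]=(cv2.Scharr(im,-1,1,0)/32,cv2.Scharr(im,-1,0,1)/32)
def samp(n,A,B):
    p=proj(n,np.linspace(A,B,40)); d=p[-1]-p[0]; nrm=np.array([-d[1],d[0]])/np.hypot(*d)
    gx=np.stack([map_coordinates(G[n][0][...,k],[p[:,1],p[:,0]],order=1) for k in range(3)]); gy=np.stack([map_coordinates(G[n][1][...,k],[p[:,1],p[:,0]],order=1) for k in range(3)])
    g=gx*nrm[0]+gy*nrm[1]; return np.linalg.norm(g.mean(1))
E
python3 - <<'E'
from ed import *
print(observe()["clock"])
load("top","pics/top0.png");load("scene","pics/scene0.png")
E={"top":[((-60,0,0),(60,0,0)),((-60,30,0),(60,30,0)),((-60,0,0),(-60,30,0)),((60,0,0),(60,30,0))],
 "scene":[((-60,0,0),(60,0,0)),((-60,30,0),(60,30,0)),((-60,0,0),(-60,30,0)),((60,0,0),(60,30,0)),((60,0,0),(60,0,-60)),((60,30,0),(60,30,-70)),((-60,0,0),(-60,0,-30))]}
def sc(p,ns): return -sum(samp(n,*place(np.array(e,float),p[0],p[1],p[2],82))*np.linalg.norm(np.subtract(*e))**.5 for n in ns for e in E[n])
for ns in(["top"],["scene"],["top","scene"]):
    o=differential_evolution(sc,[(465,500),(-95,-65),(.10,.22)],args=(ns,),seed=1,popsize=12,maxiter=40,tol=1e-6)
    print(ns,np.round(o.x,3),round(o.fun,2))
P=o.x
for n in("top","scene"):
    r=[]
    for g in np.arange(22,44,1.):
        y=-22-g
        r.append((g,*[round(float(samp(n,*place(np.array(q,float),*P,82))),2) for q in([(-55,y,0),(55,y,0)],[(60,y,0),(60,y+17.5,-70)],[(-55,y+17.5,-70),(55,y+17.5,-70)])]))
    print(n);print(*r,sep="\n")
E
```

```text
0.7
['top'] [ 4.70424e+02 -8.29410e+01  1.63000e-01] -456.13
['scene'] [ 4.86172e+02 -8.06230e+01  1.57000e-01] -764.09
['top', 'scene'] [ 4.81864e+02 -8.05500e+01  1.50000e-01] -1174.04
top
(np.float64(22.0), 4.2, 5.47, 24.35)
(np.float64(23.0), 3.57, 5.53, 25.79)
(np.float64(24.0), 3.16, 5.59, 27.03)
(np.float64(25.0), 3.03, 5.66, 28.0)
(np.float64(26.0), 3.3, 5.74, 28.41)
(np.float64(27.0), 3.98, 5.84, 28.11)
(np.float64(28.0), 4.97, 5.97, 27.01)
(np.float64(29.0), 6.15, 6.14, 24.86)
(np.float64(30.0), 7.39, 6.38, 21.71)
(np.float64(31.0), 8.49, 6.7, 17.86)
(np.float64(32.0), 9.35, 7.11, 13.56)
(np.float64(33.0), 9.9, 7.63, 9.17)
(np.float64(34.0), 10.12, 8.22, 5.2)
(np.float64(35.0), 10.01, 8.9, 1.89)
(np.float64(36.0), 9.66, 9.58, 0.94)
(np.float64(37.0), 9.18, 10.29, 2.9)
(np.float64(38.0), 8.58, 10.93, 4.22)
(np.float64(39.0), 7.99, 11.48, 5.1)
(np.float64(40.0), 7.47, 11.93, 5.71)
(np.float64(41.0), 7.03, 12.23, 6.07)
(np.float64(42.0), 6.6, 12.4, 6.25)
(np.float64(43.0), 6.12, 12.42, 6.35)
scene
(np.float64(22.0), 6.79, 23.97, 5.12)
(np.float64(23.0), 7.58, 28.42, 4.12)
(np.float64(24.0), 8.14, 32.01, 3.05)
(np.float64(25.0), 8.4, 34.36, 1.91)
(np.float64(26.0), 8.3, 35.18, 0.81)
(np.float64(27.0), 7.84, 34.13, 0.91)
(np.float64(28.0), 7.19, 31.19, 1.95)
(np.float64(29.0), 6.52, 26.96, 3.04)
(np.float64(30.0), 6.02, 21.91, 4.06)
(np.float64(31.0), 5.84, 16.49, 4.95)
(np.float64(32.0), 5.99, 11.23, 5.72)
(np.float64(33.0), 6.34, 6.5, 6.36)
(np.float64(34.0), 6.73, 2.51, 6.8)
(np.float64(35.0), 6.98, 0.59, 7.1)
(np.float64(36.0), 7.06, 2.62, 7.29)
(np.float64(37.0), 6.99, 3.95, 7.36)
(np.float64(38.0), 6.82, 4.73, 7.27)
(np.float64(39.0), 6.54, 5.03, 7.12)
(np.float64(40.0), 6.24, 4.96, 6.93)
(np.float64(41.0), 5.99, 4.73, 6.77)
(np.float64(42.0), 5.84, 4.45, 6.66)
(np.float64(43.0), 5.84, 4.19, 6.62)
```

```bash
python3 - <<'E'
from ed import *
import pickle
M=pickle.load(open("masks0.pkl","rb"))
ms={n:M[n,"board_mid"][0]["pixels"].astype(float) for n in("top","scene")}
B=box(-60,60,-11,11,0,115)
def f(p,ns,z=0):
    return sum(((rast(n,[place(B,*p,z)],(0,0),(384,512))-ms[n])**2).sum() for n in ns)
for ns in(["top"],["scene"],["top","scene"]):
    o=minimize(f,[620,112,.0],args=(ns,),method="Nelder-Mead",options=dict(initial_simplex=[[620,112,0],[630,112,0],[620,120,0],[620,112,.1]],xatol=.05,fatol=.1,maxiter=200))
    print(ns,np.round(o.x,3),o.fun)
load("top","pics/top0.png");load("scene","pics/scene0.png")
E=[((-60,-11,115),(60,-11,115)),((-60,11,115),(60,11,115)),((-60,-11,115),(-60,11,115)),((60,-11,115),(60,11,115))]
E2=E+[((60,-11,0),(60,-11,115)),((60,11,0),(60,11,115)),((-60,-11,40),(-60,-11,115)),((-60,-11,0),(60,-11,0))]
def sc(p,ns): return -sum(samp(n,*place(np.array(e,float),p[0],p[1],p[2],0))*np.linalg.norm(np.subtract(*e))**.5 for n in ns for e in (E if n=="top" else E2))
for ns in(["top"],["scene"],["top","scene"]):
    o=differential_evolution(sc,[(590,640),(95,130),(-.15,.15)],args=(ns,),seed=1,popsize=12,maxiter=40,tol=1e-6)
    print(ns,np.round(o.x,3),round(o.fun,2))
# triangulated top corner height
E
```

```text
['top'] [6.13293e+02 1.12951e+02 6.50000e-02] 12.00390625
['scene'] [6.19220e+02 1.13888e+02 1.90000e-02] 32.734375
['top', 'scene'] [6.14138e+02 1.13505e+02 5.80000e-02] 71.75390625
['top'] [6.14706e+02 1.13441e+02 8.10000e-02] -1304.3
['scene'] [6.17148e+02 1.13700e+02 5.50000e-02] -1507.2
['top', 'scene'] [6.15056e+02 1.13631e+02 6.60000e-02] -2760.78
```

```bash
cat > go.py <<'E'
import sys
from h import *
s=observe(); p=s["ee_pos"]; Rm=R.from_quat(s["ee_rot"]).as_matrix()
yaw=np.arctan2(Rm[1,0],Rm[0,0])
print("t",s["clock"],"p",np.round(p,1),"yaw",round(yaw,4),"tilt z",np.round(Rm[:,2],3),"F",np.round(s["force"],1),"gap",round(s["finger_gap"],3),"q6",round(s["q"][5],2))
if len(sys.argv)>1:
    x,y,z,w=map(float,sys.argv[1:5])
    roll=-(w-yaw)
    d=np.array([x,y,z])-p
    c,sn=np.cos(w),np.sin(w)
    print("roll",round(roll,4),"then cm tx %.2f ty %.2f tz %.2f"%((d[0]*c+d[1]*sn)/10,(d[0]*sn-d[1]*c)/10,-d[2]/10))
E
python3 go.py 615 113.5 200 1.637
```

```text
t 0.7 p [175.9 547.5 248.4] yaw 1.26 tilt z [ 0.  0. -1.] F [-0.   0.8 -0.2] gap 1.002 q6 -0.02
roll -0.377 then cm tx -46.21 ty 40.95 tz 4.84
```

Emit:
carry_out([
  {"roll":-0.0943},
  {"roll":-0.0943},
  {"roll":-0.0943},
  {"roll":-0.0941},
  {"tx":-2.89,"ty":2.56,"tz":0.3},
  {"tx":-2.89,"ty":2.56,"tz":0.3},
  {"tx":-2.89,"ty":2.56,"tz":0.3},
  {"tx":-2.89,"ty":2.56,"tz":0.3},
  {"tx":-2.89,"ty":2.56,"tz":0.3},
  {"tx":-2.89,"ty":2.56,"tz":0.3},
  {"tx":-2.89,"ty":2.56,"tz":0.3},
  {"tx":-2.89,"ty":2.56,"tz":0.3},
  {"tx":-2.89,"ty":2.56,"tz":0.3},
  {"tx":-2.89,"ty":2.56,"tz":0.3},
  {"tx":-2.89,"ty":2.56,"tz":0.3},
  {"tx":-2.89,"ty":2.56,"tz":0.3},
  {"tx":-2.89,"ty":2.56,"tz":0.3},
  {"tx":-2.89,"ty":2.56,"tz":0.3},
  {"tx":-2.89,"ty":2.56,"tz":0.3},
  {"tx":-2.89,"ty":2.56,"tz":0.3},
], jaw=1)

```text
schema error: expected keys tx, ty, tz, roll
```

```bash
python3 go.py 615 113.5 104 1.637
```

```text
t 0.7 p [175.9 547.5 248.4] yaw 1.26 tilt z [ 0.  0. -1.] F [-0.   0.8 -0.2] gap 1.002 q6 -0.02
roll -0.377 then cm tx -46.21 ty 40.95 tz 14.44
```

All four keys are needed in every row.

Emit:
carry_out([
  {"tx":0,"ty":0,"tz":0,"roll":-0.0943},
  {"tx":0,"ty":0,"tz":0,"roll":-0.0943},
  {"tx":0,"ty":0,"tz":0,"roll":-0.0943},
  {"tx":0,"ty":0,"tz":0,"roll":-0.0941},
  {"tx":-2.89,"ty":2.56,"tz":0.3,"roll":0},
  {"tx":-2.89,"ty":2.56,"tz":0.3,"roll":0},
  {"tx":-2.89,"ty":2.56,"tz":0.3,"roll":0},
  {"tx":-2.89,"ty":2.56,"tz":0.3,"roll":0},
  {"tx":-2.89,"ty":2.56,"tz":0.3,"roll":0},
  {"tx":-2.89,"ty":2.56,"tz":0.3,"roll":0},
  {"tx":-2.89,"ty":2.56,"tz":0.3,"roll":0},
  {"tx":-2.89,"ty":2.56,"tz":0.3,"roll":0},
  {"tx":-2.89,"ty":2.56,"tz":0.3,"roll":0},
  {"tx":-2.89,"ty":2.56,"tz":0.3,"roll":0},
  {"tx":-2.89,"ty":2.56,"tz":0.3,"roll":0},
  {"tx":-2.89,"ty":2.56,"tz":0.3,"roll":0},
  {"tx":-2.89,"ty":2.56,"tz":0.3,"roll":0},
  {"tx":-2.89,"ty":2.56,"tz":0.3,"roll":0},
  {"tx":-2.89,"ty":2.56,"tz":0.3,"roll":0},
  {"tx":-2.89,"ty":2.56,"tz":0.3,"roll":0},
], jaw=1)

```text
clock: 2.37
ee_pos: [616.3, 111.5, 200.2]
ee_rot: [0.683, 0.73, 0.0, -0.0]
force: [-0.2, 0.3, -0.2]
finger_gap: 1.001
```

```bash
python3 go.py 615 113.5 104 1.637
```

```text
t 2.3667 p [616.3 111.5 200.2] yaw 1.6367 tilt z [ 0.  0. -1.] F [-0.2  0.3 -0.2] gap 1.001 q6 -1.48
roll -0.0003 then cm tx 0.20 ty -0.12 tz 9.62
```

Emit:
carry_out([
  {"tx":0.2,"ty":-0.12,"tz":0,"roll":0},
  {"tx":0,"ty":0,"tz":0,"roll":0},
  {"tx":0,"ty":0,"tz":0.6,"roll":0},
  {"tx":0,"ty":0,"tz":2.0,"roll":0},
  {"tx":0,"ty":0,"tz":2.0,"roll":0},
  {"tx":0,"ty":0,"tz":2.0,"roll":0},
  {"tx":0,"ty":0,"tz":2.0,"roll":0},
  {"tx":0,"ty":0,"tz":1.0,"roll":0},
], jaw=0.18)

```text
clock: 3.03
ee_pos: [611.3, 116.3, 102.0]
ee_rot: [0.683, 0.731, -0.002, -0.001]
force: [-0.1, -0.1, 0.9]
finger_gap: 0.594
```

```bash
python3 go.py 615 113.5 104 1.637; python3 - <<'E'
from h import *
for n in("top","scene"): cv2.imwrite(f"pics/{n}1.png",read_camera(n))
t=cv2.imread("pics/top1.png")[140:260,130:290]; s=cv2.imread("pics/scene1.png")[110:230,230:370]
o=np.hstack([cv2.resize(t,(400,300)),cv2.resize(s,(350,300))]); cv2.imwrite("pics/c1.png",cv2.resize(o,None,fx=1.06,fy=1.06))
E
```

```text
t 3.0333 p [611.3 116.3 102. ] yaw 1.6391 tilt z [-0.004 -0.    -1.   ] F [-0.1 -0.1  0.9] gap 0.594 q6 -1.47
roll 0.0021 then cm tx -0.31 ty 0.35 tz -0.20
```

View pics/c1.png

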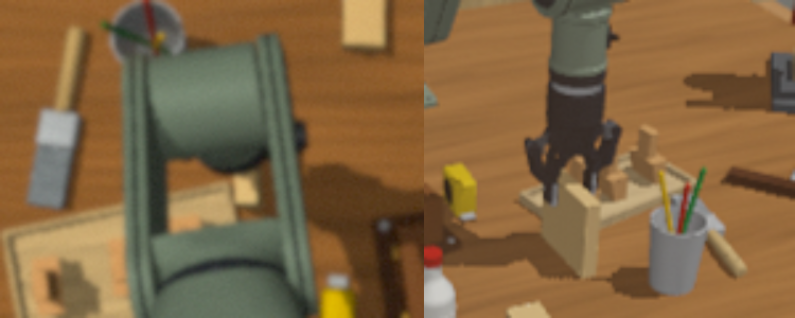

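Emit:
carry_out([
  {"tx":-0.28,"ty":0.3,"tz":-0.1,"roll":0},
  {"tx":0,"ty":0,"tz":0,"roll":0},
])

```text
clock: 3.3
ee_pos: [618.4, 112.8, 107.0]
ee_rot: [0.683, 0.73, 0.001, 0.001]
force: [1.5, -0.3, -0.5]
finger_gap: 0.592
```

Emit:
carry_out([
  {"tx":0,"ty":0,"tz":0,"roll":0},
  {"tx":0,"ty":0,"tz":0,"roll":0},
  {"tx":0,"ty":0,"tz":0,"roll":0},
  {"tx":0,"ty":0,"tz":0,"roll":0},
  {"tx":0,"ty":0,"tz":0,"roll":0},
  {"tx":0,"ty":0,"tz":0,"roll":0},
], jaw=-1, squeeze=50)

```text
clock: 3.8
ee_pos: [617.7, 112.8, 106.5]
ee_rot: [0.683, 0.73, 0.001, 0.001]
force: [-1.0, 0.3, 6.2]
finger_gap: 0.248
```

```bash
python3 go.py 482 -96 185 1.726
```

```text
t 3.8 p [617.7 112.8 106.5] yaw 1.6368 tilt z [ 0.002  0.001 -1.   ] F [-1.   0.3  6.2] gap 0.248 q6 -1.48
roll -0.0892 then cm tx -18.53 ty -16.63 tz -7.85
```

Emit:
carry_out([
  {"tx":0,"ty":0,"tz":-0.6,"roll":0},
  {"tx":0,"ty":0,"tz":-2.2,"roll":0},
  {"tx":0,"ty":0,"tz":-3.2,"roll":-0.045},
  {"tx":0,"ty":0,"tz":-3.0,"roll":-0.044},
  {"tx":0,"ty":0,"tz":-1.0,"roll":0},
  {"tx":0,"ty":0,"tz":0,"roll":0},
])

```text
clock: 4.3
ee_pos: [618.3, 112.6, 208.2]
ee_rot: [0.65, 0.76, 0.002, 0.002]
force: [-0.5, -0.1, -1.8]
finger_gap: 0.25
```

```bash
python3 go.py 487.3 -96.9 208 1.726
```

```text
t 4.3 p [618.3 112.6 208.2] yaw 1.7252 tilt z [ 0.006  0.001 -1.   ] F [-0.5 -0.1 -1.8] gap 0.25 q6 -1.56
roll -0.0008 then cm tx -18.67 ty -16.18 tz 0.02
```

Emit:
carry_out([
  {"tx":-1.0,"ty":-1.0,"tz":0,"roll":0},
  {"tx":-2.0,"ty":-1.9,"tz":0,"roll":0},
  {"tx":-2.2,"ty":-2.0,"tz":0,"roll":0},
  {"tx":-2.2,"ty":-2.0,"tz":0,"roll":0},
  {"tx":-2.2,"ty":-2.0,"tz":0,"roll":0},
  {"tx":-2.2,"ty":-2.0,"tz":0,"roll":0},
  {"tx":-2.2,"ty":-2.0,"tz":0,"roll":0},
  {"tx":-2.2,"ty":-1.5,"tz":0,"roll":0},
  {"tx":-1.6,"ty":-1.2,"tz":0,"roll":0},
  {"tx":-0.87,"ty":-0.58,"tz":0,"roll":0},
  {"tx":0,"ty":0,"tz":0,"roll":0},
  {"tx":0,"ty":0,"tz":0,"roll":0},
])

```text
clock: 5.3
ee_pos: [485.7, -96.7, 204.3]
ee_rot: [0.651, 0.759, -0.0, -0.001]
force: [-1.1, 0.7, -1.0]
finger_gap: 0.249
```

```bash
python3 go.py 487.3 -96.9 208 1.726; python3 - <<'E'
from h import *
for n in("top","scene"): cv2.imwrite(f"pics/{n}2.png",read_camera(n))
t=cv2.imread("pics/top2.png")[180:300,230:390]; s=cv2.imread("pics/scene2.png")[90:220,160:300]
o=np.hstack([cv2.resize(t,(380,285)),cv2.resize(s,(420,285+0))]); cv2.imwrite("pics/c2.png",o)
E
```

```text
t 5.3 p [485.7 -96.7 204.3] yaw 1.7246 tilt z [-0.002  0.001 -1.   ] F [-1.1  0.7 -1. ] gap 0.249 q6 -1.95
roll -0.0014 then cm tx -0.04 ty 0.15 tz -0.37
```

View pics/c2.png

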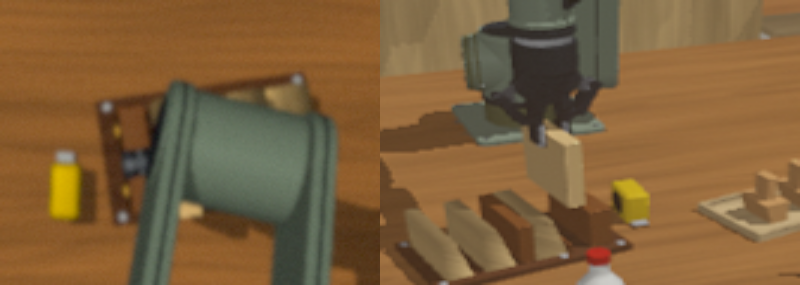

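```bash
python3 - <<'E'
from ov import *
w=.155
L=lines(482,-80.5,.153,28)
B=lambda a:(place(np.array(a,float),485.7-2.7*.988,-96.7-.4,.154,98),(0,0,255))
for x in(-60,60): L.append(B([(x,-11,0),(x,11,0),(x,11,115),(x,-11,115),(x,-11,0)]))
for y,z in((-11,0),(11,0),(-11,115),(11,115)): L.append(B([(-60,y,z),(60,y,z)]))
cv2.imwrite("pics/ov2.png",draw("scene",cv2.imread("pics/scene2.png"),(185,135,265,220),7,L))
E
```

```text
(no output)
```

View pics/ov2.png

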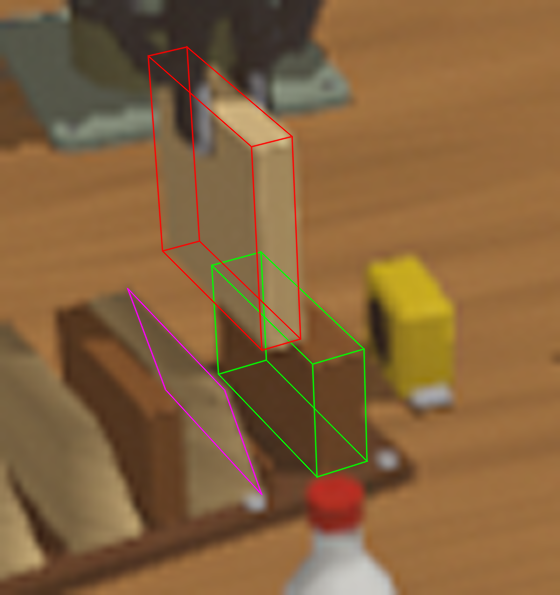

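Emit:
carry_out([
  {"tx":-0.1,"ty":0,"tz":0.5,"roll":0},
  {"tx":0,"ty":0,"tz":1.2,"roll":0},
  {"tx":0,"ty":0,"tz":1.2,"roll":0},
  {"tx":0,"ty":0,"tz":1.2,"roll":0},
  {"tx":0,"ty":0,"tz":1.2,"roll":0},
  {"tx":0,"ty":0,"tz":0.8,"roll":0},
  {"tx":0,"ty":0,"tz":0,"roll":0},
  {"tx":0,"ty":0,"tz":0,"roll":0},
])

```text
clock: 6.07
ee_pos: [486.3, -97.5, 143.9]
ee_rot: [0.65, 0.76, -0.0, -0.0]
force: [0.1, 0.4, -1.7]
finger_gap: 0.249
```

```bash
python3 go.py 487.3 -96.9 138 1.726
```

```text
t 6.0667 p [486.3 -97.5 143.9] yaw 1.7268 tilt z [-0.001  0.    -1.   ] F [ 0.1  0.4 -1.7] gap 0.249 q6 -1.95
roll 0.0008 then cm tx 0.04 ty 0.11 tz 0.59
```

Emit:
carry_out([
  {"tx":0.1,"ty":0,"tz":0.3,"roll":0},
  {"tx":0.1,"ty":0,"tz":0.3,"roll":0},
  {"tx":0.1,"ty":0,"tz":0,"roll":0},
  {"tx":0,"ty":0,"tz":0,"roll":0},
])

```text
clock: 6.4
ee_pos: [485.7, -94.8, 138.4]
ee_rot: [0.65, 0.76, 0.0, 0.0]
force: [0.0, -0.5, -1.0]
finger_gap: 0.245
```

Emit:
carry_out([
  {"tx":0.1,"ty":0,"tz":0,"roll":0},
  {"tx":0,"ty":0,"tz":0,"roll":0},
])

```text
clock: 6.57
ee_pos: [485.6, -93.9, 138.5]
ee_rot: [0.65, 0.76, 0.0, 0.0]
force: [-0.3, -0.3, -0.9]
finger_gap: 0.25
```

Emit:
carry_out([
  {"tx":0.1,"ty":0,"tz":0,"roll":0},
  {"tx":0,"ty":0,"tz":0,"roll":0},
])

```text
clock: 6.73
ee_pos: [485.4, -92.9, 138.4]
ee_rot: [0.65, 0.76, 0.0, 0.0]
force: [-0.2, -0.6, -0.4]
finger_gap: 0.249
```

Emit:
carry_out([
  {"tx":0.1,"ty":0,"tz":0,"roll":0},
  {"tx":0,"ty":0,"tz":0,"roll":0},
])

```text
clock: 6.9
ee_pos: [485.2, -91.9, 138.3]
ee_rot: [0.65, 0.76, 0.0, -0.0]
force: [0.7, -0.5, -1.3]
finger_gap: 0.248
```

Emit:
carry_out([
  {"tx":0.1,"ty":0,"tz":0,"roll":0},
  {"tx":0,"ty":0,"tz":0,"roll":0},
])

```text
clock: 7.07
ee_pos: [485.2, -91.5, 138.3]
ee_rot: [0.65, 0.76, -0.0, 0.001]
force: [-0.3, -2.0, -1.3]
finger_gap: 0.245
```

Emit:
carry_out([
  {"tx":0.1,"ty":0,"tz":0,"roll":0},
  {"tx":0,"ty":0,"tz":0,"roll":0},
])

```text
clock: 7.23
ee_pos: [485.1, -91.0, 138.4]
ee_rot: [0.65, 0.76, -0.001, 0.001]
force: [0.2, -5.2, -1.6]
finger_gap: 0.245
```

Emit:
carry_out([
  {"tx":-0.1,"ty":0,"tz":0.2,"roll":0},
  {"tx":0,"ty":0,"tz":0.4,"roll":0},
  {"tx":0,"ty":0,"tz":0.4,"roll":0},
  {"tx":0,"ty":0,"tz":0.4,"roll":0},
  {"tx":0,"ty":0,"tz":0.3,"roll":0},
  {"tx":0,"ty":0,"tz":0,"roll":0},
])

```text
clock: 7.73
ee_pos: [485.1, -91.3, 120.5]
ee_rot: [0.65, 0.76, -0.0, 0.0]
force: [1.2, -4.2, -4.2]
finger_gap: 0.252
```

Emit:
carry_out([
  {"tx":0,"ty":0,"tz":0.15,"roll":0},
  {"tx":0,"ty":0,"tz":0.15,"roll":0},
  {"tx":0,"ty":0,"tz":0,"roll":0},
])

```text
clock: 7.98
ee_pos: [485.2, -91.3, 118.4]
ee_rot: [0.65, 0.76, -0.0, 0.0]
force: [0.1, -4.1, 0.3]
finger_gap: 0.243
```

Emit:
carry_out([
  {"tx":0,"ty":0,"tz":0.1,"roll":0},
  {"tx":0,"ty":0,"tz":0,"roll":0},
])

```text
clock: 8.15
ee_pos: [485.2, -91.3, 118.4]
ee_rot: [0.65, 0.76, 0.0, 0.0]
force: [-1.7, -4.7, 9.1]
finger_gap: 0.248
```

Emit:
carry_out([
  {"tx":0,"ty":0,"tz":0,"roll":0},
  {"tx":0,"ty":0,"tz":0,"roll":0},
  {"tx":0,"ty":0,"tz":0,"roll":0},
  {"tx":0,"ty":0,"tz":0,"roll":0},
  {"tx":0,"ty":0,"tz":-0.8,"roll":0},
  {"tx":0,"ty":0,"tz":-2,"roll":0},
  {"tx":0,"ty":0,"tz":-3,"roll":0},
  {"tx":0,"ty":0,"tz":-3,"roll":0},
  {"tx":0,"ty":0,"tz":-2,"roll":0},
], jaw=0.1)

```text
clock: 8.9
ee_pos: [485.8, -91.0, 228.4]
ee_rot: [0.65, 0.76, 0.001, 0.001]
force: [0.5, 0.3, 0.1]
finger_gap: 0.551
```

```bash
python3 go.py 469.4 315 230 0.16; python3 - <<'E'
from ov import *
for n in("top","scene"): cv2.imwrite(f"pics/{n}3.png",read_camera(n))
L=[]
B=lambda a:(place(np.array(a,float),485.2-2.7*.988,-91.3-.4,.154,12),(0,0,255))
for x in(-60,60): L.append(B([(x,-11,0),(x,11,0),(x,11,115),(x,-11,115),(x,-11,0)]))
for y,z in((-11,0),(11,0),(-11,115),(11,115)): L.append(B([(-60,y,z),(60,y,z)]))
a=draw("scene",cv2.imread("pics/scene3.png"),(185,145,250,220),6,L)
b=draw("scene",cv2.imread("pics/scene3.png"),(185,145,250,220),6,[])
cv2.imwrite("pics/ov3.png",np.hstack([a,b]))
E
```

```text
t 8.9 p [485.8 -91.  228.4] yaw 1.7259 tilt z [ 0.003 -0.    -1.   ] F [0.5 0.3 0.1] gap 0.551 q6 -1.93
roll 1.5659 then cm tx 4.85 ty -40.34 tz -0.16
```

View pics/ov3.png

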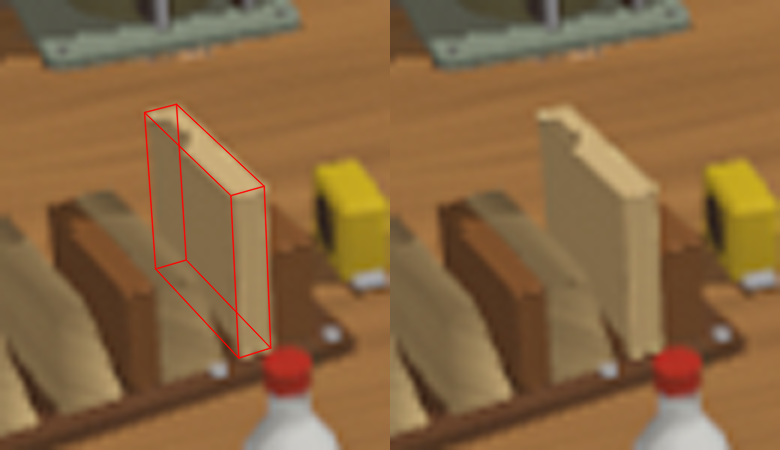

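Emit:
carry_out([
  {"tx":0,"ty":0,"tz":0,"roll":0.1205},
  {"tx":0,"ty":0,"tz":0,"roll":0.1205},
  {"tx":0,"ty":0,"tz":0,"roll":0.1205},
  {"tx":0,"ty":0,"tz":0,"roll":0.1205},
  {"tx":0,"ty":0,"tz":0,"roll":0.1205},
  {"tx":0,"ty":0,"tz":0,"roll":0.1205},
  {"tx":0,"ty":0,"tz":0,"roll":0.1205},
  {"tx":0,"ty":0,"tz":0,"roll":0.1205},
  {"tx":0,"ty":0,"tz":0,"roll":0.1205},
  {"tx":0,"ty":0,"tz":0,"roll":0.1205},
  {"tx":0,"ty":0,"tz":0,"roll":0.1205},
  {"tx":0,"ty":0,"tz":0,"roll":0.1205},
  {"tx":0,"ty":0,"tz":0,"roll":0.12},
])

```text
clock: 10.08
ee_pos: [484.4, -90.7, 224.3]
ee_rot: [0.997, 0.077, -0.001, -0.001]
force: [-0.3, 0.4, 0.5]
finger_gap: 0.547
```

Emit:
carry_out([
  {"tx":0.2,"ty":-1.8,"tz":0,"roll":0},
  {"tx":0.4,"ty":-3.5,"tz":0,"roll":0},
  {"tx":0.45,"ty":-3.7,"tz":0,"roll":0},
  {"tx":0.45,"ty":-3.7,"tz":0,"roll":0},
  {"tx":0.45,"ty":-3.7,"tz":0,"roll":0},
  {"tx":0.45,"ty":-3.7,"tz":0,"roll":0},
  {"tx":0.45,"ty":-3.7,"tz":0,"roll":0},
  {"tx":0.45,"ty":-3.7,"tz":0,"roll":0},
  {"tx":0.45,"ty":-3.7,"tz":0,"roll":0},
  {"tx":0.45,"ty":-3.7,"tz":0,"roll":0},
  {"tx":0.4,"ty":-3.0,"tz":0,"roll":0},
  {"tx":0.25,"ty":-2.0,"tz":0,"roll":0},
  {"tx":0,"ty":0,"tz":0,"roll":0},
  {"tx":0,"ty":0,"tz":0,"roll":0},
], jaw=0.6)

```text
clock: 11.25
ee_pos: [468.5, 311.1, 224.1]
ee_rot: [0.997, 0.081, -0.001, 0.001]
force: [0.1, -0.7, 0.4]
finger_gap: 0.795
```

```bash
python3 go.py 469.4 315 72.5 0.16
```

```text
t 11.25 p [468.5 311.1 224.1] yaw 0.1621 tilt z [-0.002 -0.002 -1.   ] F [ 0.1 -0.7  0.4] gap 0.795 q6 0.4
roll 0.0021 then cm tx 0.15 ty -0.37 tz 15.16
```

Emit:
carry_out([
  {"tx":0.15,"ty":-0.37,"tz":1.5,"roll":0},
  {"tx":0,"ty":0,"tz":3,"roll":0},
  {"tx":0,"ty":0,"tz":3,"roll":0},
  {"tx":0,"ty":0,"tz":2.5,"roll":0},
  {"tx":0,"ty":0,"tz":2.0,"roll":0},
  {"tx":0,"ty":0,"tz":1.5,"roll":0},
  {"tx":0,"ty":0,"tz":1.0,"roll":0},
  {"tx":0,"ty":0,"tz":0.6,"roll":0},
  {"tx":0,"ty":0,"tz":0,"roll":0},
  {"tx":0,"ty":0,"tz":0,"roll":0},
])

```text
clock: 12.08
ee_pos: [470.6, 314.2, 74.8]
ee_rot: [0.997, 0.08, 0.0, -0.0]
force: [0.6, -0.6, -0.1]
finger_gap: 0.8
```

```bash
python3 go.py 469.4 315 72.5 0.16; python3 - <<'E'
from ov import *
for n in("scene",): cv2.imwrite(f"pics/{n}4.png",read_camera(n))
cv2.imwrite("pics/ov4.png",draw("scene",cv2.imread("pics/scene4.png"),(260,130,340,205),8,[]))
E
```

```text
t 12.0833 p [470.6 314.2  74.8] yaw 0.1595 tilt z [ 0.001  0.    -1.   ] F [ 0.6 -0.6 -0.1] gap 0.8 q6 0.41
roll -0.0005 then cm tx -0.11 ty -0.09 tz 0.23
```

View pics/ov4.png

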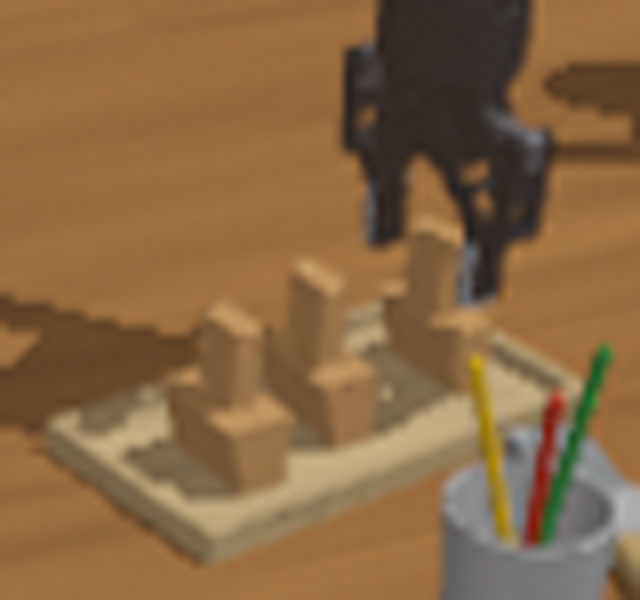

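Emit:
carry_out([
  {"tx":0,"ty":-0.08,"tz":0.1,"roll":0},
  {"tx":0,"ty":0,"tz":0,"roll":0},
  {"tx":0,"ty":0,"tz":0,"roll":0},
  {"tx":0,"ty":0,"tz":0,"roll":0},
  {"tx":0,"ty":0,"tz":0,"roll":0},
  {"tx":0,"ty":0,"tz":0,"roll":0},
  {"tx":0,"ty":0,"tz":0,"roll":0},
], jaw=-1, squeeze=50)

```text
clock: 12.72
ee_pos: [470.4, 315.5, 74.0]
ee_rot: [0.997, 0.08, 0.0, -0.0]
force: [-1.4, 0.4, 5.1]
finger_gap: 0.346
```

Emit:
carry_out([
  {"tx":0,"ty":0,"tz":-1,"roll":0},
  {"tx":0,"ty":0,"tz":-3,"roll":0},
  {"tx":0,"ty":0,"tz":-4,"roll":0},
  {"tx":0,"ty":0,"tz":-4,"roll":0},
  {"tx":0,"ty":0,"tz":-2,"roll":0},
  {"tx":0,"ty":0,"tz":0,"roll":0},
])

```text
clock: 13.22
ee_pos: [472.4, 316.8, 219.3]
ee_rot: [0.997, 0.08, 0.005, -0.003]
force: [0.3, 0.9, 0.8]
finger_gap: 0.344
```

```bash
python3 go.py 488.4 -117.7 212 0.155
```

```text
t 13.2167 p [472.4 316.8 219.3] yaw 0.16 tilt z [ 0.01   0.006 -1.   ] F [0.3 0.9 0.8] gap 0.344 q6 0.41
roll 0.005 then cm tx -5.13 ty 43.17 tz 0.73
```

Emit:
carry_out([
  {"tx":-0.2,"ty":2.0,"tz":0,"roll":0.005},
  {"tx":-0.4,"ty":3.5,"tz":0,"roll":0},
  {"tx":-0.45,"ty":3.8,"tz":0,"roll":0},
  {"tx":-0.45,"ty":3.8,"tz":0,"roll":0},
  {"tx":-0.45,"ty":3.8,"tz":0,"roll":0},
  {"tx":-0.45,"ty":3.8,"tz":0,"roll":0},
  {"tx":-0.45,"ty":3.8,"tz":0,"roll":0},
  {"tx":-0.45,"ty":3.8,"tz":0,"roll":0},
  {"tx":-0.45,"ty":3.8,"tz":0,"roll":0},
  {"tx":-0.45,"ty":3.8,"tz":0,"roll":0},
  {"tx":-0.45,"ty":3.5,"tz":0,"roll":0},
  {"tx":-0.4,"ty":2.5,"tz":0,"roll":0},
  {"tx":-0.2,"ty":1.1,"tz":0,"roll":0},
  {"tx":0,"ty":0,"tz":0,"roll":0},
  {"tx":0,"ty":0,"tz":0,"roll":0},
])

```text
clock: 14.47
ee_pos: [484.2, -117.3, 212.6]
ee_rot: [0.997, 0.077, -0.001, -0.001]
force: [-0.4, 0.6, -0.1]
finger_gap: 0.343
```

```bash
python3 go.py 488.4 -122.5 145 0.155
```

```text
t 14.4667 p [ 484.2 -117.3  212.6] yaw 0.1537 tilt z [-0.002  0.001 -1.   ] F [-0.4  0.6 -0.1] gap 0.343 q6 -0.42
roll -0.0013 then cm tx 0.34 ty 0.58 tz 6.76
```

Emit:
carry_out([
  {"tx":0.34,"ty":0.58,"tz":0,"roll":0},
  {"tx":0,"ty":0,"tz":0,"roll":0},
  {"tx":0,"ty":0,"tz":0.5,"roll":0},
  {"tx":0,"ty":0,"tz":1.0,"roll":0},
  {"tx":0,"ty":0,"tz":1.2,"roll":0},
  {"tx":0,"ty":0,"tz":1.2,"roll":0},
  {"tx":0,"ty":0,"tz":0,"roll":0},
  {"tx":0,"ty":0,"tz":0,"roll":0},
])

```text
clock: 15.13
ee_pos: [488.4, -122.3, 173.3]
ee_rot: [0.997, 0.078, -0.001, -0.0]
force: [0.8, -1.3, -0.2]
finger_gap: 0.34
```

```bash
python3 go.py 488.4 -122.5 145 0.155; python3 - <<'E'
from ov import *
for n in("scene",): cv2.imwrite(f"pics/{n}5.png",read_camera(n))
cv2.imwrite("pics/ov5.png",draw("scene",cv2.imread("pics/scene5.png"),(180,130,260,210),7,[]))
E
```

```text
t 15.1333 p [ 488.4 -122.3  173.3] yaw 0.1557 tilt z [-0.002  0.001 -1.   ] F [ 0.8 -1.3 -0.2] gap 0.34 q6 -0.42
roll 0.0007 then cm tx -0.00 ty 0.02 tz 2.83
```

View pics/ov5.png

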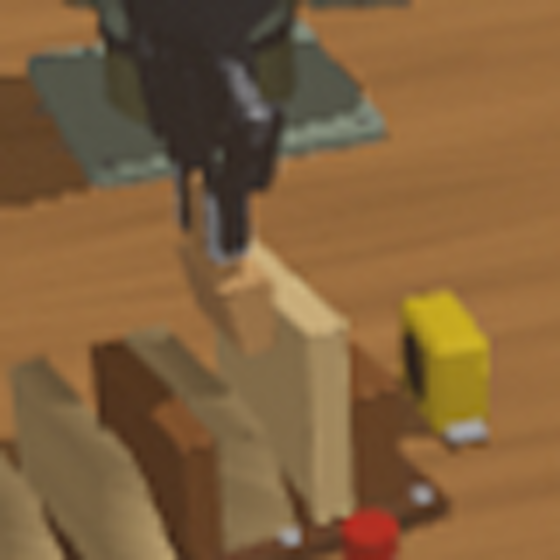

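Emit:
carry_out([
  {"tx":0,"ty":0,"tz":0.6,"roll":0},
  {"tx":0,"ty":0,"tz":1.0,"roll":0},
  {"tx":0,"ty":0,"tz":1.0,"roll":0},
  {"tx":0,"ty":0,"tz":1.0,"roll":0},
  {"tx":0,"ty":0,"tz":0.6,"roll":0},
  {"tx":0,"ty":0,"tz":0,"roll":0},
  {"tx":0,"ty":0,"tz":0,"roll":0},
])

```text
clock: 15.77
ee_pos: [488.8, -122.8, 131.7]
ee_rot: [0.997, 0.077, -0.001, -0.0]
force: [-0.3, -0.6, -1.2]
finger_gap: 0.345
```

Emit:
carry_out([
  {"tx":0,"ty":-0.1,"tz":0,"roll":0},
  {"tx":0,"ty":-0.1,"tz":0,"roll":0},
  {"tx":0,"ty":0,"tz":0,"roll":0},
])

```text
clock: 16.02
ee_pos: [489.0, -120.8, 132.7]
ee_rot: [0.997, 0.077, 0.0, 0.0]
force: [-0.6, 0.3, -0.8]
finger_gap: 0.342
```

Emit:
carry_out([
  {"tx":0,"ty":-0.1,"tz":0.4,"roll":0},
  {"tx":0,"ty":0,"tz":0.5,"roll":0},
  {"tx":0,"ty":0,"tz":0.4,"roll":0},
  {"tx":0,"ty":0,"tz":0,"roll":0},
])

```text
clock: 16.35
ee_pos: [487.8, -119.7, 118.2]
ee_rot: [0.997, 0.077, -0.001, -0.0]
force: [-1.0, 0.3, -0.3]
finger_gap: 0.345
```

Emit:
carry_out([
  {"tx":0,"ty":0,"tz":0.3,"roll":0},
  {"tx":0,"ty":0,"tz":0,"roll":0},
])

```text
clock: 16.52
ee_pos: [488.3, -119.8, 115.7]
ee_rot: [0.997, 0.077, -0.0, -0.0]
force: [0.2, -0.0, 0.2]
finger_gap: 0.342
```

Emit:
carry_out([
  {"tx":0,"ty":0,"tz":0.2,"roll":0},
  {"tx":0,"ty":0,"tz":0,"roll":0},
])

```text
clock: 16.68
ee_pos: [488.5, -119.7, 114.1]
ee_rot: [0.997, 0.077, -0.0, -0.0]
force: [-0.2, 1.0, -1.1]
finger_gap: 0.343
```

Emit:
carry_out([
  {"tx":0,"ty":0,"tz":0.2,"roll":0},
  {"tx":0,"ty":0,"tz":0,"roll":0},
])

```text
clock: 16.85
ee_pos: [488.6, -119.4, 112.3]
ee_rot: [0.997, 0.078, 0.0, -0.0]
force: [0.3, 3.2, 1.8]
finger_gap: 0.344
```

Emit:
carry_out([
  {"tx":0,"ty":0,"tz":0.2,"roll":0},
  {"tx":0,"ty":0,"tz":0,"roll":0},
])

```text
clock: 17.02
ee_pos: [488.7, -119.4, 111.8]
ee_rot: [0.997, 0.078, 0.0, -0.0]
force: [-3.5, 5.8, 12.1]
finger_gap: 0.346
```

Emit:
carry_out([
  {"tx":0,"ty":-0.05,"tz":0.2,"roll":0},
  {"tx":0,"ty":0,"tz":0,"roll":0},
])

```text
clock: 17.18
ee_pos: [488.7, -119.3, 111.7]
ee_rot: [0.997, 0.078, 0.001, 0.0]
force: [-7.0, 3.7, 26.0]
finger_gap: 0.345
```

Emit:
carry_out([
  {"tx":0,"ty":0,"tz":0.2,"roll":0},
  {"tx":0,"ty":0,"tz":0,"roll":0},
])

```text
clock: 17.35
ee_pos: [488.8, -119.3, 111.7]
ee_rot: [0.997, 0.078, 0.001, 0.0]
force: [-10.2, 4.7, 40.0]
finger_gap: 0.342
```

Emit:
carry_out([
  {"tx":0,"ty":0,"tz":-0.2,"roll":0},
  {"tx":0,"ty":0,"tz":-0.25,"roll":0},
  {"tx":0,"ty":0,"tz":0,"roll":0},
])

```text
clock: 17.6
ee_pos: [488.7, -119.3, 111.8]
ee_rot: [0.997, 0.078, 0.001, 0.0]
force: [-2.2, 3.9, 10.3]
finger_gap: 0.339
```

Emit:
carry_out([
  {"tx":0,"ty":0,"tz":0,"roll":0},
  {"tx":0,"ty":0,"tz":0,"roll":0},
  {"tx":0,"ty":0,"tz":0,"roll":0},
  {"tx":0,"ty":0,"tz":0,"roll":0},
  {"tx":0,"ty":0,"tz":0,"roll":0},
  {"tx":0,"ty":0,"tz":0,"roll":0},
], jaw=0.4)

```text
clock: 18.1
ee_pos: [488.4, -119.5, 110.5]
ee_rot: [0.997, 0.077, -0.0, -0.0]
force: [-1.0, 0.5, 0.6]
finger_gap: 0.701
```

Emit:
carry_out([
  {"tx":0,"ty":0,"tz":-0.5,"roll":0},
  {"tx":0,"ty":0,"tz":-1.5,"roll":0},
  {"tx":0,"ty":0,"tz":-3,"roll":0},
  {"tx":0,"ty":0,"tz":-3,"roll":0},
  {"tx":0,"ty":0,"tz":-3,"roll":0},
  {"tx":0,"ty":0,"tz":-3,"roll":0},
  {"tx":0,"ty":0,"tz":0,"roll":0},
])

```text
clock: 18.68
ee_pos: [491.4, -120.2, 257.3]
ee_rot: [0.997, 0.077, 0.006, 0.002]
force: [1.2, -1.1, 0.4]
finger_gap: 0.702
```

Emit:
carry_out([
  {"tx":0,"ty":-2,"tz":0,"roll":0},
  {"tx":0,"ty":-4,"tz":0,"roll":0},
  {"tx":0,"ty":-4,"tz":0,"roll":0},
  {"tx":0,"ty":-4,"tz":0,"roll":0},
  {"tx":0,"ty":-4,"tz":0,"roll":0},
  {"tx":0,"ty":-4,"tz":0,"roll":0},
  {"tx":0,"ty":-4,"tz":0,"roll":0},
  {"tx":0,"ty":-4,"tz":0,"roll":0},
  {"tx":0,"ty":-4,"tz":0,"roll":0},
  {"tx":0,"ty":-4,"tz":0,"roll":0},
  {"tx":0,"ty":-4,"tz":0,"roll":0},
  {"tx":0,"ty":-4,"tz":0,"roll":0},
  {"tx":0,"ty":-4,"tz":0,"roll":0},
  {"tx":0,"ty":-2,"tz":0,"roll":0},
  {"tx":0,"ty":0,"tz":0,"roll":0},
  {"tx":0,"ty":0,"tz":0,"roll":0},
])

```text
clock: 20.02
ee_pos: [407.7, 394.9, 250.3]
ee_rot: [0.997, 0.079, -0.0, 0.001]
force: [-0.6, 0.7, 0.4]
finger_gap: 0.697
```

```bash
python3 go.py; python3 - <<'E'
from ov import *
for n in("scene","top"): cv2.imwrite(f"pics/{n}6.png",read_camera(n))
cv2.imwrite("pics/ov6.png",np.hstack([draw("scene",cv2.imread("pics/scene6.png"),(185,145,250,220),6,[]),draw("top",cv2.imread("pics/top6.png"),(265,205,330,280),6,[])]))
E
```

```text
t 20.0167 p [407.7 394.9 250.3] yaw 0.1573 tilt z [-0.001 -0.001 -1.   ] F [-0.6  0.7  0.4] gap 0.697 q6 0.59
```

View pics/ov6.png

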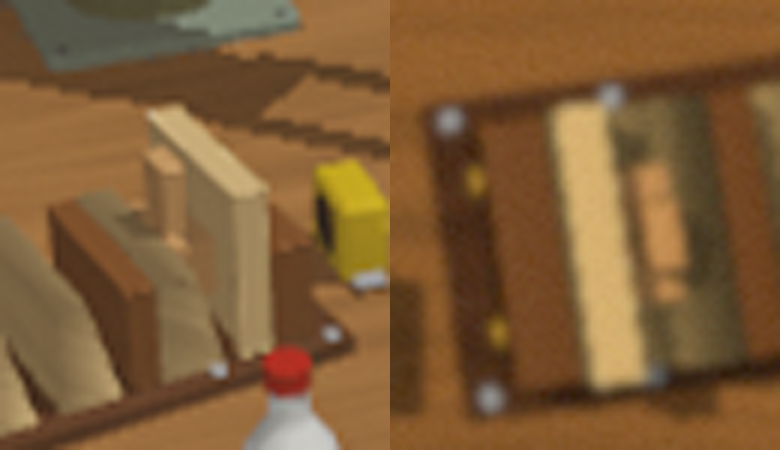

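View pics/top6.png

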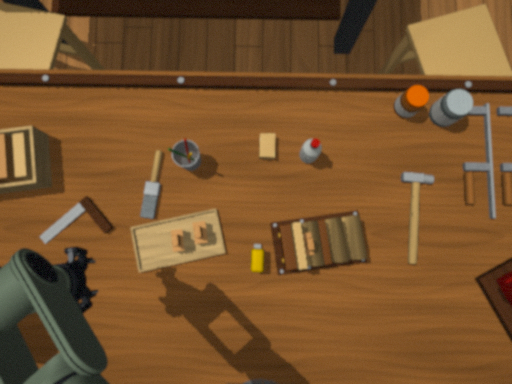

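```bash
python3 - <<'E'
from ov import *
def wl(x,y,yaw,zb,t,col):
    L=[]
    A=lambda a:L.append((place(np.array(a,float),x,y,yaw,zb),col))
    for sx in(-30,30): A([(sx,17,0),(sx,17,40),(sx,17-t,40),(sx,27-t,0),(sx,17,0)])
    for y_,z_ in((17,40),(17-t,40)): A([(-30,y_,z_),(30,y_,z_)])
    for zz in(40,85): A([(-15,-8,zz),(15,-8,zz),(15,8,zz),(-15,8,zz),(-15,-8,zz)])
    for sx in(-15,15):
        for sy in(-8,8): A([(sx,sy,40),(sx,sy,85)])
    return L
L=wl(487.7,-119.8,.155,43.7,28,(255,0,0))
I=cv2.imread("pics/scene6.png");J=cv2.imread("pics/top6.png")
cv2.imwrite("pics/ov7.png",np.hstack([draw("scene",I,(195,155,235,205),9.5,L),draw("top",J,(290,215,330,265),9.5,L)]))
# fit
for n,im,win in(("top",J,(300,222,326,262)),):
    pass
load=None
from ed import *
load("top","pics/top6.png");load("scene","pics/scene6.png")
b=[((-15,-8,85),(15,-8,85)),((-15,8,85),(15,8,85)),((-15,-8,85),(-15,8,85)),((15,-8,85),(15,8,85))]
vs=[((15,-8,42),(15,-8,85)),((-15,-8,42),(-15,-8,85))]
def sc(p,ns): return -sum(samp(n,*place(np.array(e,float),p[0],p[1],p[2],p[3]))*np.linalg.norm(np.subtract(*e))**.5 for n in ns for e in (b if n=="top" else b+vs))
for ns in(["top","scene"],):
    o=differential_evolution(sc,[(475,500),(-130,-108),(.05,.25),(15,70)],args=(ns,),seed=2,popsize=15,maxiter=50)
    print(ns,np.round(o.x,2),o.fun)
E
```

```text
['top', 'scene'] [ 4.8939e+02 -1.1470e+02  6.0000e-02  6.9990e+01] -1088.9885078406323
```

View pics/ov7.png

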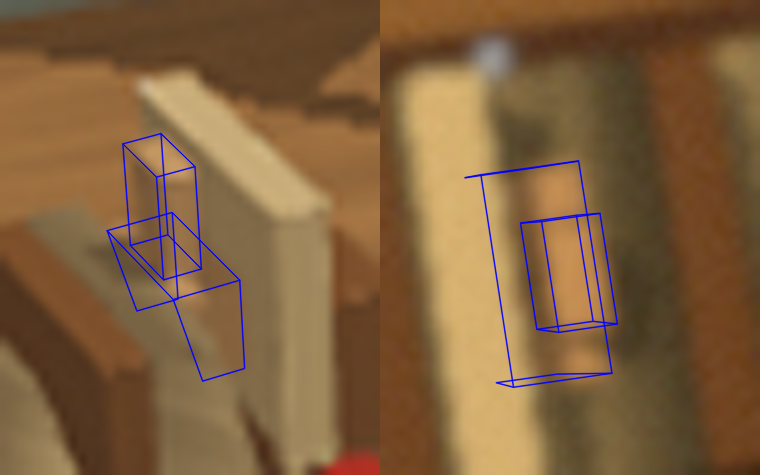

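```bash
python3 - <<'E'
from ed import *
load("top","pics/top6.png");load("scene","pics/scene6.png")
b=[((-15,-8,85),(15,-8,85)),((-15,8,85),(15,8,85)),((-15,-8,85),(-15,8,85)),((15,-8,85),(15,8,85))]
vs=[((15,-8,42),(15,-8,85)),((-15,-8,42),(-15,-8,85)),((15,8,42),(15,8,85))]
for ns in(["scene"],["top","scene"]):
  for z in range(26,62,3):
    def sc(p): return -sum(samp(n,*place(np.array(e,float),p[0],p[1],.155,z))*np.linalg.norm(np.subtract(*e))**.5 for n in ns for e in (b if n=="top" else b+vs))
    o=differential_evolution(sc,[(482,494),(-126,-114)],seed=2,popsize=12,maxiter=20)
    print(ns,z,np.round(o.x,1),round(o.fun,1))
# board edges
B=[((-60,-11,115),(60,-11,115)),((-60,11,115),(60,11,115)),((-60,-11,115),(-60,11,115)),((60,-11,115),(60,11,115)),((60,11,10),(60,11,115)),((60,-11,10),(60,-11,115))]
def sc(p): return -sum(samp(n,*place(np.array(e,float),p[0],p[1],p[2],p[3]))*np.linalg.norm(np.subtract(*e))**.5 for n in ("top","scene") for e in (B[:4] if n=="top" else B))
o=differential_evolution(sc,[(470,495),(-105,-80),(.1,.2),(0,30)],seed=2,popsize=12,maxiter=40); print("board",np.round(o.x,2))
E
```

```text
['scene'] 26 [ 482.6 -119.9] -332.7
['scene'] 29 [ 487.6 -121.3] -331.7
['scene'] 32 [ 482.  -115.4] -394.3
['scene'] 35 [ 482.  -115.9] -486.8
['scene'] 38 [ 482.  -116.8] -530.0
['scene'] 41 [ 487.1 -118.3] -528.6
['scene'] 44 [ 491.6 -119.5] -526.2
['scene'] 47 [ 494.  -121.1] -499.9
['scene'] 50 [ 482.  -116.4] -426.7
['scene'] 53 [ 482.5 -118.4] -454.1
['scene'] 56 [ 487.8 -119.8] -452.4
['scene'] 59 [ 493.3 -121.2] -450.7
['top', 'scene'] 26 [ 487.3 -121.8] -761.2
['top', 'scene'] 29 [ 487.7 -121.4] -775.9
['top', 'scene'] 32 [ 488.9 -121.1] -759.8
['top', 'scene'] 35 [ 489.2 -119. ] -751.8
['top', 'scene'] 38 [ 488.  -118.8] -865.9
['top', 'scene'] 41 [ 488.7 -118.8] -959.0
['top', 'scene'] 44 [ 490.  -119.1] -954.6
['top', 'scene'] 47 [ 489.9 -118.3] -856.8
['top', 'scene'] 50 [ 489.2 -118.4] -827.5
['top', 'scene'] 53 [ 487.3 -118. ] -860.2
['top', 'scene'] 56 [ 488.6 -117.8] -869.7
['top', 'scene'] 59 [ 489.7 -117.7] -798.4
board [ 4.8252e+02 -9.1160e+01  1.6000e-01  1.1410e+01]
```

```bash
python3 -c "
from workcell import *
print(observe()['force'],observe()['clock']); print(close_job())"
```

```text
[ 0.29405139  0.17105086 -0.63139024] 20.1167
the job is handed in; nothing more can be done
None
```

The board is standing in the vise against the straight jaw, and a wedge is seated beside it, flush with the jaw tops. The job was handed in at about 20 s of the 72 s limit, and no verdict came back.

- **Choosing the wedge:** From the top picture the wedges measured 28, 32 and 36 mm in order from +y to -y. The vise gap fitted best at about 26 mm, so I took it as 28. I tried that wedge first and it seated, so the other two were never lifted.
- **Board:** I slid it in until it touched the straight jaw (about 5 N), then lowered it to the vise floor. The last two-view fit put its underside at about 11.5 mm, against a floor at 12 mm. It was within about 1 mm of the jaw and centred to within a few millimetres.
- **Wedge:** It met the taper with its shoulder about 2 mm above the jaw tops and stayed there under a 40 N press. The two-view fit afterwards put the underside at 41–44 mm, so the shoulder was within about 2 mm of flush.
- **Everything else:** The other two wedges were still standing in the tray, the other bench items looked unmoved by eye, and the arm was clear of everything.

**Checks that disagreed:**
- The two cameras differ by about 2 mm in x on the board.
- The top view alone put the vise 16 mm off the scene view in x. I used the combined fit.
- One unconstrained fit of the wedge's height ran to its limit and gave a useless answer. A scan at fixed yaw gave the height above and agreed with the arm's own reading.

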